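# Check a milled pocket with gauge block and square

## Task

Check that the pocket in the clamped base plate is square to the plate's front edge: of the three plain blocks, pick the one that fits the pocket snugly, work it in (one corner first, if it catches) until it sits flat on the pocket floor, and let go of it. Then lay the square on the plate, its stock flush against the plate's front edge (the long edge opposite the clamps), its blade flat on the plate and the blade's edge flush against the long side of the block that faces the middle of the plate, and leave it there. Do not push the other two blocks, the jar or the spool about.

Things in the scene. Friction and masses are not known exactly. Their poses are not given: they have to be found in the camera images.
- plate_edge (a point): Middle of the plate's front edge, at the top face. The plate is a fixed aluminium slab, 160 (x) by 200 (y) by 18 mm thick, lying on the table, its place varies, yaw within 0.3 rad. Axes: x runs from the front edge into the plate, y along the front edge to the left, z up.
- plate: The same plate, centre of its underside, same axes; 80 mm behind the front edge. Two dark strap clamps grip the far edge at y = -82 and 60 mm, from x = 60 mm outwards, up to 22 mm above the top face. Terminal post, 14 mm thick, 20 mm tall, at x = -50, y = -87. Finned heat sink, 22 mm tall, x = 5 to 55, y = 46 to 90. The rest of the top face is clear.
- pocket (a point): Centre of the mouth of the rectangular pocket, at the plate's top face, 90 mm in from the front edge and 45 mm to the right (-y) of the plate's middle. 51.6 mm along x by 31.6 mm along y, 12 mm deep, flat floor, 1 mm chamfer round the mouth. Axes as the plate's.
- block_center (a point): Centre of the gauge block that fits the pocket: plain aluminium, 50 (own x) by 30 (own y) by 40 mm tall (own z), about 160 g, standing on a fixed black mat 3 mm thick among two other blocks, any yaw. Seated, it stands 28 mm above the plate, its centre 8 mm above the pocket's mouth; either way round (half a turn) will do.
- block_wide_center (a point): Centre of another plain aluminium block, 58 by 38 by 32 mm tall, too big for the pocket. Leave alone.
- block_slim_center (a point): Centre of another plain aluminium block, 40 by 20 by 40 mm tall, far too loose for the pocket. Leave alone.
- square_corner (a point): The square's inner corner: stock's inner face, blade's underside and blade's right edge meet here. Own x along the blade, y along the stock, z up. Steel blade x 0 to 150, y 0 to 30, z 0 to 4 mm. Dark stock x -16 to 0, y 0 to 100, z -14 to 6 mm. Face x = 0 goes to the plate's front edge, blade edge y = 0 to the block: laid down, its axes lie as the plate's. About 160 g.
- square_grip (a point): Centre of the black grip rib on the blade: 50 mm long (along the blade), 12 wide, 26 tall; at x 45, y 15, z 17 mm from the inner corner, same axes; centre of mass near x 35, y 29. At the start the square lies level, its blade on a fixed plywood rest board (130 by 200 by 15 mm), its stock hanging beyond the board's near edge; yaw within 0.6 rad of the world's.
- jar: Amber glass jar with white lid, 36 mm across, 60 mm tall, standing on the rest board beside the square; origin at the centre of its underside. Leave alone.
- spool: Steel-coloured spool, 40 mm across, 30 mm tall, standing on the rest board; origin at the centre of its underside. Leave alone.
Things that resemble listed ones, but are neither listed nor needed, are in the scene too. Leave any blue or orange look-alike of the part that bears square_corner alone.

How it is judged:
By the outcome, as a careful person would: the job done as asked, in the order asked, and still so for the second after the job is handed in, with the robot touching nothing.
It also fails if it takes over 72 s, if anything falls off the work surface, if the arm or the gripper's body presses on something with over 40 N, if the wrist force passes 120 N, or if a joint passes its speed limit or range.

## Robot

A 6-joint arm with a two-finger parallel gripper is mounted at the origin on the work surface. World frame = base frame: x ahead of the robot, y to its left, z up, the work surface at z = 0. Lengths are in mm, angles in rad, forces in N, time in s.
With the tool pointing down it reaches from about 350 to 850 mm from the base axis. Payload 8.1 kg.
Tool frame: the origin (TCP) lies between the finger pads; the fingertips stand 8 mm ahead of it and the grasp point (between the pads) lies 11 mm behind it (robot.finger_overhang is the distance from the TCP to the fingertips, in mm); z points along the fingers, y is the direction in which the jaws open and shut (so a half turn about z gives the same grasp; the last joint's range is limited). The gripper opens to 93 mm and grips with 3 to 60 N. Pads are 15 mm wide; open, the fingers measure 128 mm over their backs; the gripper's body (75 mm by 188 mm) begins 65 mm behind the grasp point.
Start: joints at [-1.2, 0.13, 1.488, -0, 1.523, -0.085], TCP at [264.128, -538.741, 226.635] pointing down, gripper open.
Joint ranges: [-2.96, 2.96], [-0.89, 2.26], [0.02, 2.5], [-1.34, 4.48], [0, 2.73], [-2.66, 2.66]. Speed limits (rad/s): [2.39, 2.39, 2.79, 3.14, 3.14, 3.14].

## Interface

Orientations are given as a unit quaternion [x, y, z, w].
In Python, from bench import robot gives the robot as it stands.
- The arm moves only by the tool send_rows, never from a script. Its argument "series" is a list of rows, each an object with "grip": the closure, from 0 (fully open) to 1 (shut); "linear": the shift along the tool's x, y, z in mm, a list of three; "rot": the turn, a rotation vector about the tool's x, y, z in degrees, a list of three. A call has 1 to 5 rows; each row shifts and turns the commanded pose from where the row before left it, along the tool's axes as they then stand; what a row does not reach is not made up. A row lasts 1/8 s, in which the tool goes at most 62.5 mm and 10.7 degrees, less where a joint would pass 70% of its speed; a pose out of reach is approached as far as the arm can. A call is refused whole if a number of a shift passes 62.5 or a number of a turn 10.7, either way. A call with a gripper value outside its range is refused whole. The fingers move at their own pace and stop on an object; the grip force is fixed at half the most. Time passes only in rows, so rows that do not move let the fingers close. It gives the time, the measured TCP pose, the force and the opening at its end, in the units of the state.
- robot.read_state(): the state, without advancing time (a new reading comes with each control period).
- robot.grab_frame(name): name is "scene" or "top"; returns the picture (420x560x3 uint8, red, green, blue); there is no depth.
- robot.camera_params(name): a dict with "fx", "fy", "cx", "cy" (pixels), "eye" and "rotation" of the camera in the world. Camera axes: x right, y down, z forward; pixel columns grow to the right and rows downward; lengths in mm; the calibration is good to about 2 mm. A picture is of the moment at which its call begins. camera_params takes no time and is no camera call.
- robot.hand_in(): hands the job in, once; it reports no verdict.
Trained networks look in the newest picture that a camera, given by its name, has taken for a name from the list of things; names that differ only in an ending like _2 or _b are one class to them, and where a whole thing is asked for, a point or a joint stands for the part that bears it (a point fixed in the world has none). Each returns a list of dicts, best first, with "p" (0 to 1); they miss things now and then, are a little off and sometimes report something else, mostly with a low value. They report only what shows in the picture. A call takes as long as a camera call. They do not tell look-alikes from the thing itself.
- robot.outline_of(thing, camera): "region" (420x560 bool, what is visible of it) and "box" ([left, top, width, height] in pixels, round what is visible of it).
The state is a dict: "t": time; "joint_positions": joint angles; "joint_vel": joint speeds; "effort": joint torques, N m; "tool_pos": TCP position; "tool_rot": TCP orientation; "ft_force": force on the tool from outside, world axes, zero at the start; "torque": the same for the moment, N m; "grip_width": finger opening in mm.
Only numpy, scipy, OpenCV 4.12 (cv2) and the standard library are available. Lean on these libraries where they do the work, as an engineer would, in place of code of your own. Each camera call takes 0.05 s, during which the arm holds its last target.

## Working session

There is one attempt and no reset: what is moved stays moved. The work goes in short steps, Python scripts to look and compute and a tool call to move; the robot and the scene stay as the last step left them, time stands still between calls to the robot, and variables do not carry over. Pictures are saved under pics/ and viewed, and the job is handed in when it is done.

Besides the shell and the picture viewer there is one more tool, called after "Request:" as name([rows], argument=value, ...), one row to a line, values as JSON. send_rows: Moves the arm, as the interface text tells. Its arguments: {"type":"object","properties":{"series":{"type":"array","items":{"type":"object","properties":{"grip":{"type":"number"},"linear":{"type":"array","items":{"type":"number"}},"rot":{"type":"array","items":{"type":"number"}}}}}},"required":["series"]}

```bash
ls; mkdir -p pics; python3 - <<'E'
from bench import robot
import cv2,numpy as np
for n in("scene","top"):
    f=robot.grab_frame(n); cv2.imwrite(f"pics/{n}0.png",cv2.resize(f[:,:,::-1],(800,600),interpolation=cv2.INTER_CUBIC))
    np.save(f"pics/{n}0.npy",f)
    p=robot.camera_params(n);print(n,p)
s=robot.read_state();print(s)
E
```

```text
pics
scene {'fx': 396.1232091492792, 'fy': 396.1232091492792, 'cx': 273.97759618817224, 'cy': 207.64926904737368, 'eye': array([802.32498164, 386.05483301, 805.96317091]), 'rotation': array([ 0.33792284,  0.88819984, -0.28852847, -0.11687823])}
top {'fx': 411.2462367017513, 'fy': 411.2462367017513, 'cx': 280.0183681424573, 'cy': 212.84948183670008, 'eye': array([ 307.60319325,    3.79584996, 1007.44877947]), 'rotation': array([ 0.71462707, -0.69699436,  0.048161  , -0.03446059])}
{'t': 0.1, 'joint_positions': array([-1.20040689e+00,  1.31091523e-01,  1.48914751e+00,  2.43175592e-05,
        1.52304571e+00, -8.53866023e-02]), 'joint_vel': array([ 0.00149893, -0.00065384, -0.00363602,  0.00192422,  0.00095046,
        0.00161964]), 'effort': array([ 4.34002832e-04, -5.61341143e+01, -4.93094838e+01,  7.69649469e-02,
        2.91739544e-02, -6.86059593e-05]), 'tool_pos': array([ 263.94662641, -538.25986768,  225.70140968]), 'tool_rot': array([ 9.74145492e-01,  2.25919997e-01, -1.08133258e-04, -8.39191282e-04]), 'ft_force': array([ 0.16257331, -0.35640364,  0.17864918]), 'torque': array([ 0.0196451 ,  0.04477188, -0.00437884]), 'grip_width': 93.3280353841349}
```

View pics/top0.png

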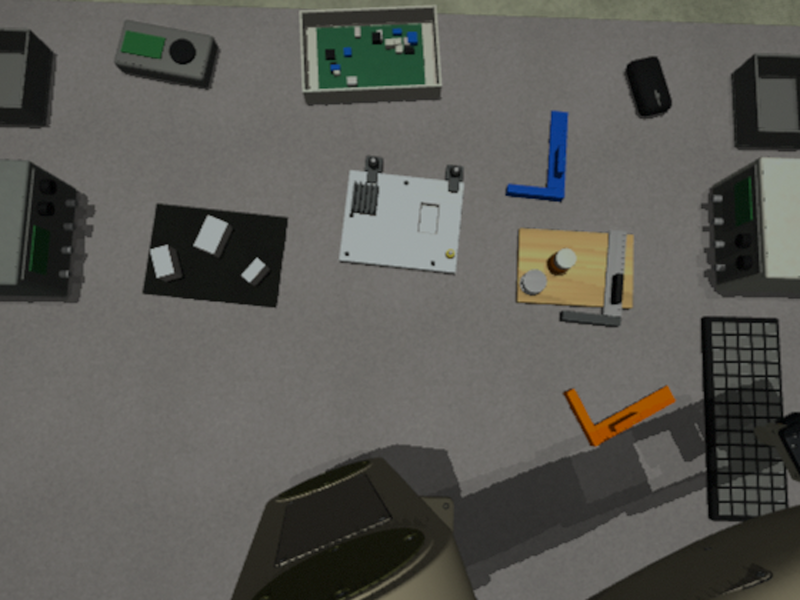

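View pics/scene0.png

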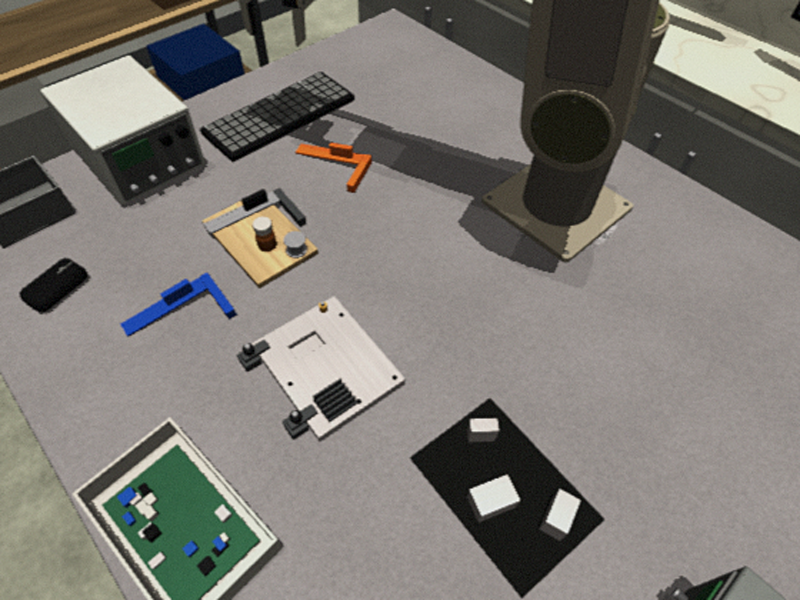

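```bash
cat > h.py <<'E'
import numpy as np,cv2
from scipy.spatial.transform import Rotation as R
from scipy.optimize import minimize
from scipy.ndimage import map_coordinates
CAM={"scene":dict(f=396.1232091492792,c=(273.97759618817224,207.64926904737368),eye=np.array([802.32498164,386.05483301,805.96317091]),q=[0.33792284,0.88819984,-0.28852847,-0.11687823]),
"top":dict(f=411.2462367017513,c=(280.0183681424573,212.84948183670008),eye=np.array([307.60319325,3.79584996,1007.44877947]),q=[0.71462707,-0.69699436,0.048161,-0.03446059])}
for c in CAM.values(): c['R']=R.from_quat(c['q']).as_matrix()
def proj(n,P):
    c=CAM[n]; p=(np.atleast_2d(P)-c['eye'])@c['R']
    return p[:,:2]/p[:,2:]*c['f']+np.array(c['c'])
def unproj(n,uv,z):
    c=CAM[n]; uv=np.atleast_2d(uv); d=np.c_[(uv-np.array(c['c']))/c['f'],np.ones(len(uv))]@c['R'].T
    return c['eye']+d*((z-c['eye'][2])/d[:,2])[:,None]
def rect(x0,x1,y0,y1,z): 
    p=[(x0,y0,z),(x1,y0,z),(x1,y1,z),(x0,y1,z)]
    return [(p[i],p[(i+1)%4]) for i in range(4)]
def boxe(a,b,h,z0=0): # full box edges centred
    e=rect(-a/2,a/2,-b/2,b/2,z0)+rect(-a/2,a/2,-b/2,b/2,z0+h)
    return e
def samp(segs,step=1.0):
    P=[];T=[];W=[]
    for a,b in segs:
        a=np.array(a,float);b=np.array(b,float);n=max(2,int(np.linalg.norm(b-a)/step))
        t=(np.arange(n)+.5)/n
        P.append(a+(b-a)*t[:,None]);T.append(np.repeat([(b-a)/np.linalg.norm(b-a)],n,0))
    return np.vstack(P),np.vstack(T)
def place(P,x,y,yaw,z=0):
    c,s=np.cos(yaw),np.sin(yaw)
    return np.c_[c*P[:,0]-s*P[:,1]+x,s*P[:,0]+c*P[:,1]+y,P[:,2]+z]
def grads(img,s):
    g=cv2.cvtColor(img,cv2.COLOR_RGB2GRAY).astype(float); g=cv2.GaussianBlur(g,(0,0),s)
    return cv2.Sobel(g,cv2.CV_64F,1,0)/8,cv2.Sobel(g,cv2.CV_64F,0,1)/8
def score(n,G,P,T,x,y,yaw,z):
    W=place(P,x,y,yaw,z);c,s=np.cos(yaw),np.sin(yaw)
    W2=W+np.c_[c*T[:,0]-s*T[:,1],s*T[:,0]+c*T[:,1],T[:,2]]
    u=proj(n,W);d=proj(n,W2)-u;d/=np.linalg.norm(d,axis=1)[:,None]+1e-9
    gx=map_coordinates(G[0],[u[:,1],u[:,0]],order=1);gy=map_coordinates(G[1],[u[:,1],u[:,0]],order=1)
    return np.abs(gx*-d[:,1]+gy*d[:,0]).mean()
def fit(imgs,segs,x0,z=0,sig=(2.5,1.2,.7),cams=None,step0=(6,6,.1)):
    """segs: dict cam->segments"""
    best=None
    x=np.array(x0,float);st=np.array(step0,float)
    SP={n:samp(segs[n]) for n in segs}
    for s in sig:
        G={n:grads(imgs[n],s) for n in segs}
        f=lambda v:-sum(score(n,G[n],*SP[n],*v,z) for n in segs)
        r=minimize(f,x,method='Nelder-Mead',options=dict(initial_simplex=np.vstack([x]+[x+np.eye(3)[i]*st[i] for i in range(3)]),xatol=1e-4,fatol=1e-5))
        x=r.x;st=st*.4
    return x,-r.fun
def crop(img,u0,v0,u1,v1,k,lines=None,fn=None):
    c=cv2.resize(img[v0:v1,u0:u1],None,fx=k,fy=k,interpolation=cv2.INTER_CUBIC)[:,:,::-1].copy()
    for col,segs in (lines or []):
        for a,b in segs:
            a=((np.array(a)+.5-(u0,v0))*k-.5);b=((np.array(b)+.5-(u0,v0))*k-.5)
            cv2.line(c,tuple(int(v*8) for v in a),tuple(int(v*8) for v in b),col,1,cv2.LINE_AA,3)
    cv2.imwrite(fn,c)
def psegs(n,segs,pose,z):
    A=place(np.array([s[0] for s in segs],float),*pose,z);B=place(np.array([s[1] for s in segs],float),*pose,z)
    return list(zip(proj(n,A),proj(n,B)))
PLATE=rect(-160,0,-100,100,0) # placeholder
PLATE=rect(0,160,-100,100,0)+rect(90-25.8,90+25.8,-45-15.8,-45+15.8,0)  # in plate_edge axes, z=18
E
python3 - <<'E'
from h import *
k=.7
for nm,uv,z in [("plateBL",(340,263),18),("plateBR",(455,273),18),("plateTR",(464,180),18),("bA",(163,258),43),("bB",(213,232),35),("bC",(255,268),43),("sqcorner",(606,320),15)]:
    print(nm,unproj("top",(uv[0]*k,uv[1]*k),z).round(1))
for nm,uv,z in [("plate BL",(403,379),18),("BR",(337,298),18)]:print(nm,unproj("scene",(uv[0]*k,uv[1]*k),z).round(1))
im=np.load("pics/top0.npy")
crop(im,95,135,205,220,7,fn="pics/blk.png"); 
E
```

```text
plateBL [[491.9  90.1  18. ]]
plateBR [[ 480.  -106.7   18. ]]
plateTR [[ 644.7 -120.4   18. ]]
bA [[487.6 380.4  43. ]]
bB [[535.7 303.3  35. ]]
bC [[475.  228.1  43. ]]
sqcorner [[ 406.2 -366.6   15. ]]
plate BL [[501.7  93.   18. ]]
BR [[481.  -97.4  18. ]]
```

View pics/blk.png

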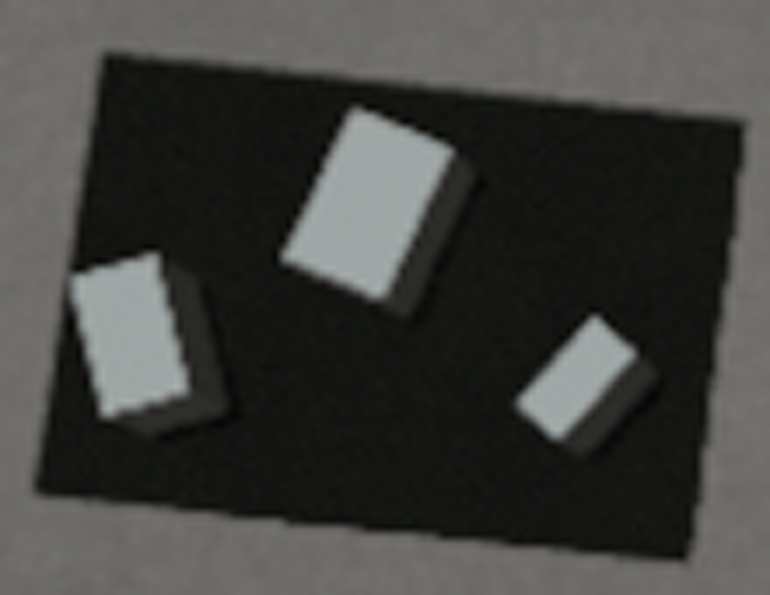

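```bash
python3 - <<'E'
from h import *
I={n:np.load(f"pics/{n}0.npy") for n in CAM}
out={}
def go(nm,segs,x0,z):
    r={}
    for cams in (["top"],["scene"],["top","scene"]):
        x,s=fit(I,{n:segs for n in cams},x0,z); r["+".join(cams)]=x; print(nm,cams,x.round(2),round(np.degrees(x[2]),2),round(s,2))
    return r
# plate
P=go("plate",PLATE,[488,-8,-.07],18)
for (n,c,yaw) in (("A",(487,380),.25),("B",(535,303),-.35),("C",(475,228),-.6)):
    for a,b,h in((50,30,40),(58,38,32),(40,20,40)):
        print(n,a,b,h); B=go("  ",rect(-a/2,a/2,-b/2,b/2,0),[*c,yaw],3+h)
        if n=="A" and a==50: BA=B
SQ=rect(0,150,0,30,4)+rect(-16,0,0,100,6)
S=go("sq",SQ,[410,-372,-.07],15)
for n in CAM:
    u=proj(n,np.array([[560,-10,18]]))[0].astype(int)
    L=[((0,0,255),psegs(n,PLATE,P["top+scene"],18)),((0,255,0),psegs(n,PLATE,P[n],18))]
    crop(I[n],u[0]-65,u[1]-50,u[0]+65,u[1]+50,6,L,f"pics/fp_{n}.png")
    for nm,pose,segs,z in (("b",BA,boxe(50,30,40,-40),43),("s",S,SQ,15)):
        u=proj(n,place(np.array([[50 if nm=='s' else 0,20 if nm=='s' else 0,0]]),*pose["top"],z))[0].astype(int)
        L=[((0,0,255),psegs(n,segs,pose["top+scene"],z)),((0,255,0),psegs(n,segs,pose[n],z))]
        crop(I[n],max(0,u[0]-50),u[1]-40,u[0]+50,u[1]+40,6,L,f"pics/f{nm}_{n}.png")
E
```

```text
plate ['top'] [ 4.9035e+02 -6.2100e+00 -8.0000e-02] -4.62 19.46
plate ['scene'] [ 4.9046e+02 -5.7700e+00 -9.0000e-02] -4.88 29.99
plate ['top', 'scene'] [ 4.9041e+02 -5.9900e+00 -8.0000e-02] -4.76 49.4
A 50 30 40
   ['top'] [4.8315e+02 3.8261e+02 3.0000e-01] 17.03 42.24
   ['scene'] [4.8449e+02 3.8385e+02 3.0000e-01] 17.28 64.76
   ['top', 'scene'] [4.8413e+02 3.8350e+02 3.0000e-01] 17.17 104.23
A 58 38 32
   ['top'] [4.8214e+02 3.8066e+02 3.0000e-01] 17.11 22.06
   ['scene'] [4.8346e+02 3.8836e+02 3.0000e-01] 17.3 29.22
   ['top', 'scene'] [4.8518e+02 3.8126e+02 2.9000e-01] 16.73 49.24
A 40 20 40
   ['top'] [4.8617e+02 3.8854e+02 2.8000e-01] 15.9 22.28
   ['scene'] [4.8120e+02 3.7754e+02 3.0000e-01] 17.07 33.47
   ['top', 'scene'] [4.9029e+02 3.8015e+02 3.1000e-01] 17.63 52.86
B 50 30 40
   ['top'] [ 5.3548e+02  3.0751e+02 -3.7000e-01] -21.06 24.59
   ['scene'] [ 5.3436e+02  3.1469e+02 -3.7000e-01] -21.19 32.16
   ['top', 'scene'] [ 5.3190e+02  3.0774e+02 -3.7000e-01] -21.29 57.76
B 58 38 32
   ['top'] [ 5.3265e+02  3.0806e+02 -3.7000e-01] -21.15 44.52
   ['scene'] [ 5.3391e+02  3.0
[... 294 characters left out ...]
0e-01] -19.07 40.24
C 50 30 40
   ['top'] [473.15 225.09  -0.68] -39.09 20.69
   ['scene'] [480.05 232.63  -0.73] -41.57 28.35
   ['top', 'scene'] [473.76 225.62  -0.68] -39.05 45.79
C 58 38 32
   ['top'] [462.46 218.84  -2.23] -127.54 21.62
   ['scene'] [482.01 231.42  -0.73] -41.57 26.74
   ['top', 'scene'] [471.79 219.22  -0.73] -41.59 33.23
C 40 20 40
   ['top'] [472.47 231.98  -0.68] -38.73 43.33
   ['scene'] [473.65 232.9   -0.67] -38.18 61.16
   ['top', 'scene'] [473.09 232.43  -0.7 ] -39.97 102.3
sq ['top'] [ 4.1459e+02 -3.7208e+02 -2.0000e-02] -1.04 8.78
sq ['scene'] [ 4.140e+02 -3.729e+02 -1.800e-01] -10.57 16.37
sq ['top', 'scene'] [ 4.1062e+02 -3.6228e+02 -2.5000e-01] -14.46 22.1
```

View pics/fp_top.png

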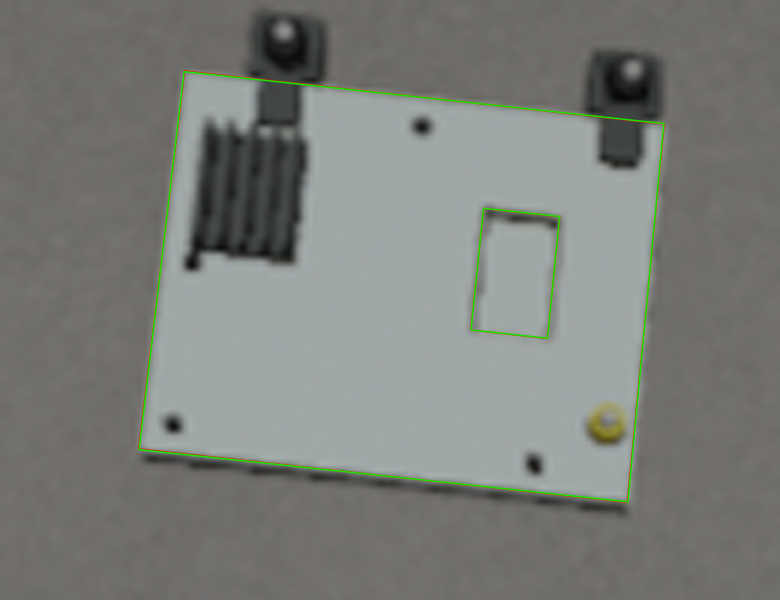

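View pics/fp_scene.png

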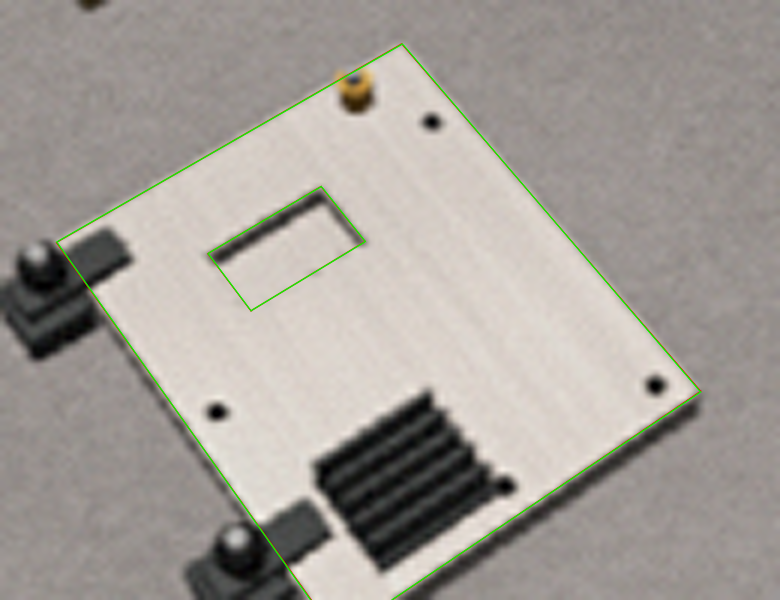

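View pics/fs_top.png

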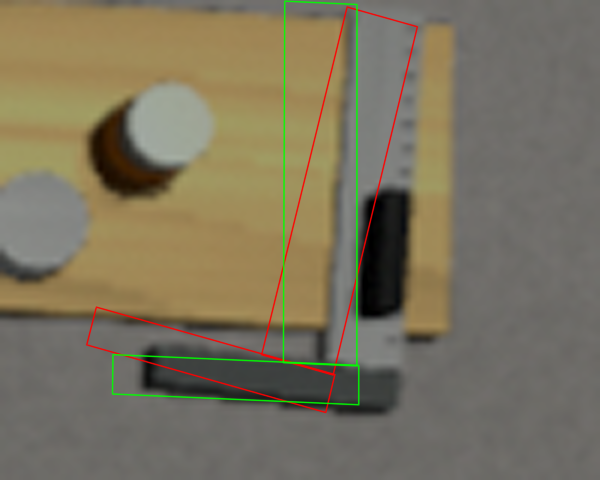

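View pics/fs_scene.png

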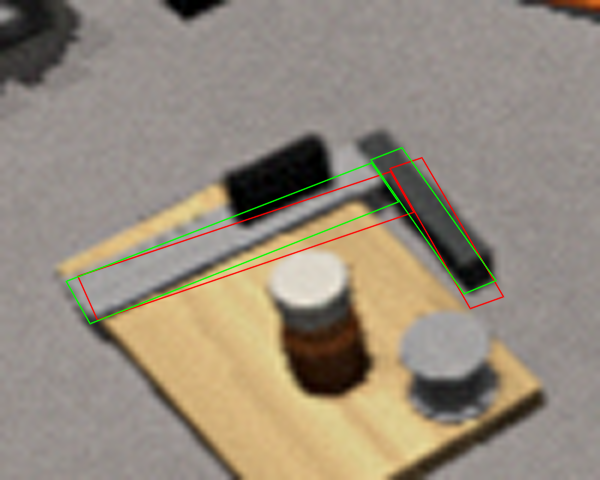

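View pics/fb_scene.png

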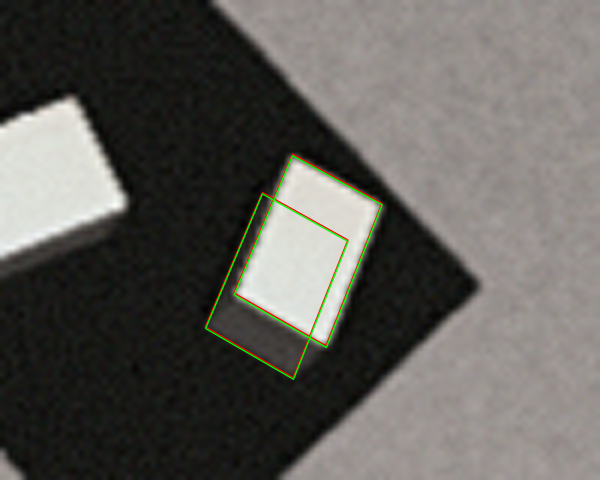

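```bash
python3 - <<'E'
from h import *
I={n:np.load(f"pics/{n}0.npy") for n in CAM}
SQ=[((0,0,4),(150,0,4)),((0,30,4),(150,30,4)),((150,0,4),(150,30,4)),((-16,0,6),(-16,100,6)),((0,30,6),(0,100,6)),((-16,100,6),(0,100,6)),((-16,0,6),(0,0,6))]
RIB=rect(20,70,9,21,30)
u=proj("top",[[400,-370,15]])[0]
# initial from crop: origin of crop
x0=None
P={}
c0=unproj("top",[[0,0]],19)
for cams in (["top"],["scene"],["top","scene"]):
  best=None
  for dx in(395,405,415):
   for dy in(-375,-385,-395):
    for yw in (-.05,-.1,-.15):
     x,s=fit(I,{n:SQ+RIB for n in cams},[dx,dy,yw],15,sig=(1.5,.8),step0=(3,3,.03))
     if best is None or s>best[1]:best=(x,s)
  print(cams,best[0].round(3),np.degrees(best[0][2]).round(2),best[1]);P["+".join(cams)]=best[0]
for n in CAM:
    u=proj(n,place(np.array([[60,40,0.]]),*P["top"],15))[0].astype(int)
    crop(I[n],u[0]-50,u[1]-40,u[0]+50,u[1]+40,7,[((0,0,255),psegs(n,SQ+RIB,P["top+scene"],15)),((0,255,0),psegs(n,SQ+RIB,P[n],15))],f"pics/s2_{n}.png")
E
```

```text
['top'] [ 4.10147e+02 -3.89118e+02 -7.40000e-02] -4.22 13.785735596553431
['scene'] [ 4.23130e+02 -3.70369e+02 -4.90000e-02] -2.8 16.75917444785941
['top', 'scene'] [ 4.12469e+02 -3.89642e+02 -5.70000e-02] -3.29 27.113717361263625
```

View pics/s2_top.png

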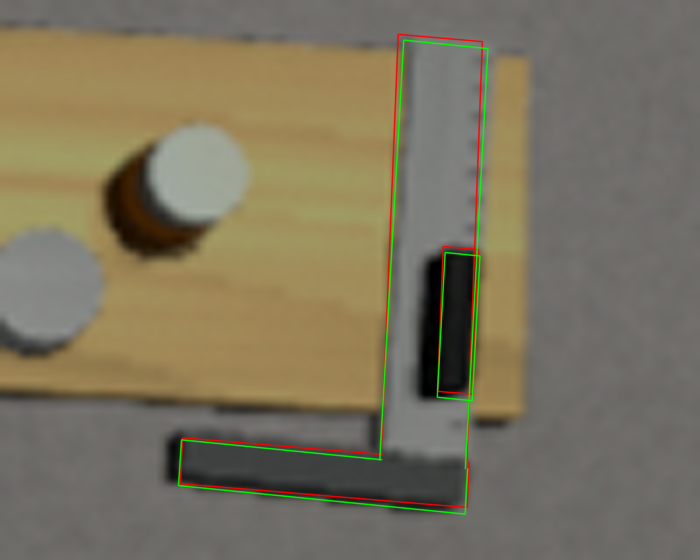

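View pics/s2_scene.png

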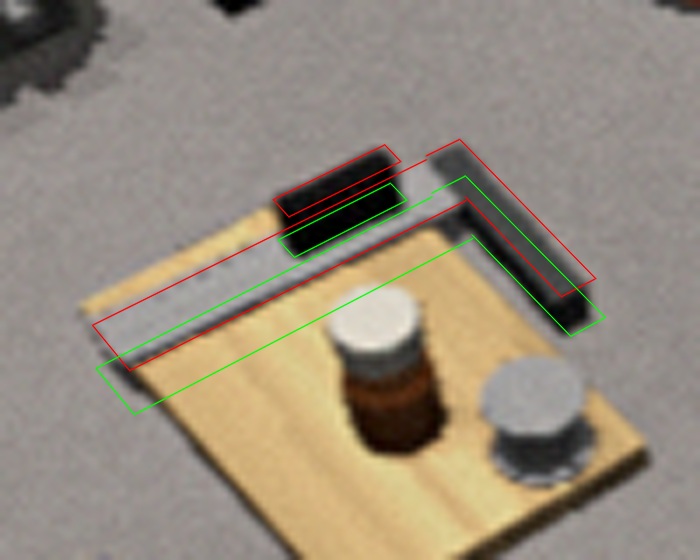

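```bash
cat > st.py <<'E'
from bench import robot
from h import *
def state():
    s=robot.read_state(); return s
def tool(s,tgt=None,yaw=None):
    M=R.from_quat(s['tool_rot']).as_matrix()
    y=np.arctan2(M[1,0],M[0,0])
    print("t",round(s['t'],3),"pos",s['tool_pos'].round(2),"yaw",np.degrees(y).round(2),"tilt",np.degrees(M[:2,2]).round(2),"F",s['ft_force'].round(2),"T",s['torque'].round(3),"w",round(s['grip_width'],2),"j6",s['joint_positions'][5].round(2))
    if tgt is not None:
        print("tool delta at current yaw",(M.T@(np.array(tgt)-s['tool_pos'])).round(2))
        if yaw is not None:
            c,sn=np.cos(yaw),np.sin(yaw); d=np.array(tgt)-s['tool_pos']
            print("tool delta after yaw",np.round([c*d[0]+sn*d[1],sn*d[0]-c*d[1],-d[2]],2),"turn about tool z (deg)",np.degrees(y-yaw).round(2), "(check sign)")
E
python3 - <<'E'
from st import *
tool(state(),[484,383.3,180],np.radians(17.17))
tool(state(),[380,0,200],np.radians(17.17))
E
```

```text
t 0.1 pos [ 263.95 -538.26  225.7 ] yaw 26.11 tilt [-0.03  0.09] F [ 0.16 -0.36  0.18] T [ 0.02   0.045 -0.004] w 93.33 j6 -0.09
tool delta at current yaw [ 603.21 -730.55   47.03]
tool delta after yaw [ 482.3  -815.53   45.7 ] turn about tool z (deg) 8.94 (check sign)
t 0.1 pos [ 263.95 -538.26  225.7 ] yaw 26.11 tilt [-0.03  0.09] F [ 0.16 -0.36  0.18] T [ 0.02   0.045 -0.004] w 93.33 j6 -0.09
tool delta at current yaw [ 341.12 -432.19   26.49]
tool delta after yaw [ 269.78 -480.01   25.7 ] turn about tool z (deg) 8.94 (check sign)
```

Request:
send_rows([
  {"grip": 0.2, "linear": [0, 0, 0], "rot": [0, 0, 8.94]},
  {"grip": 0.2, "linear": [29, -49, 1], "rot": [0, 0, 0]},
  {"grip": 0.2, "linear": [29, -49, 1], "rot": [0, 0, 0]},
  {"grip": 0.2, "linear": [29, -49, 1], "rot": [0, 0, 0]},
  {"grip": 0.2, "linear": [29, -49, 1], "rot": [0, 0, 0]},
])

```text
t: 0.72
tool_pos: [317.0, -315.3, 222.1]
tool_rot: [0.989, 0.149, -0.0, -0.0]
ft_force: [0.6, 0.5, 1.2]
grip_width: 74.6
```

Request:
send_rows([
  {"grip": 0.3, "linear": [29, -49, 3], "rot": [0, 0, 0]},
  {"grip": 0.3, "linear": [29, -49, 3], "rot": [0, 0, 0]},
  {"grip": 0.3, "linear": [29, -49, 3], "rot": [0, 0, 0]},
  {"grip": 0.3, "linear": [29, -49, 3], "rot": [0, 0, 0]},
  {"grip": 0.3, "linear": [29, -49, 3], "rot": [0, 0, 0]},
])

```text
t: 1.35
tool_pos: [383.2, -38.6, 207.5]
tool_rot: [0.989, 0.149, 0.0, 0.0]
ft_force: [1.5, -0.1, 0.2]
grip_width: 65.2
```

Request:
send_rows([
  {"grip": 0.3, "linear": [29, -49, 3], "rot": [0, 0, 0]},
  {"grip": 0.3, "linear": [29, -49, 3], "rot": [0, 0, 0]},
  {"grip": 0.3, "linear": [29, -49, 3], "rot": [0, 0, 0]},
  {"grip": 0.3, "linear": [29, -49, 3], "rot": [0, 0, 0]},
  {"grip": 0.3, "linear": [29, -49, 3], "rot": [0, 0, 0]},
])

```text
t: 1.98
tool_pos: [449.4, 238.5, 192.2]
tool_rot: [0.989, 0.15, -0.0, 0.0]
ft_force: [1.1, -0.1, 1.8]
grip_width: 65.0
```

Request:
send_rows([
  {"grip": 0.3, "linear": [29, -49, 10], "rot": [0, 0, 0]},
  {"grip": 0.3, "linear": [29, -49, 10], "rot": [0, 0, 0]},
  {"grip": 0.3, "linear": [0, 0, 10], "rot": [0, 0, 0]},
])

```text
t: 2.35
tool_pos: [475.1, 350.2, 160.3]
tool_rot: [0.989, 0.151, -0.001, 0.0]
ft_force: [0.0, -0.7, -0.7]
grip_width: 65.0
```

```bash
python3 - <<'E'
from st import *
tool(state(),[484.2,383.3,27],np.radians(17.17))
E
```

```text
t 2.35 pos [475.08 350.23 160.33] yaw 17.38 tilt [-0.14 -0.04] F [ 0.03 -0.73 -0.75] T [ 0.01   0.011 -0.085] w 64.97 j6 1.82
tool delta at current yaw [ 18.92 -28.83 133.28]
tool delta after yaw [ 18.47 -28.9  133.33] turn about tool z (deg) 0.21 (check sign)
```

Request:
send_rows([
  {"grip": 0.46, "linear": [18.5, -28.9, 20], "rot": [0, 0, 0.2]},
  {"grip": 0.46, "linear": [0, 0, 20], "rot": [0, 0, 0]},
  {"grip": 0.46, "linear": [0, 0, 25], "rot": [0, 0, 0]},
  {"grip": 0.46, "linear": [0, 0, 0], "rot": [0, 0, 0]},
])

```text
t: 2.85
tool_pos: [483.1, 377.9, 94.7]
tool_rot: [0.989, 0.147, -0.003, 0.001]
ft_force: [-0.2, -0.0, 0.3]
grip_width: 50.0
```

```bash
python3 - <<'E'
from st import *
s=state();tool(s,[484.2,383.3,27],np.radians(17.17))
for n in CAM:
    f=robot.grab_frame(n); np.save(f"pics/{n}1.npy",f)
    u=proj(n,[[484,383,60]])[0].astype(int)
    crop(f,max(0,u[0]-60),u[1]-50,u[0]+60,u[1]+50,6,fn=f"pics/a_{n}.png")
E
```

```text
t 2.85 pos [483.12 377.87  94.68] yaw 16.94 tilt [-0.27 -0.2 ] F [-0.21 -0.01  0.28] T [ 0.005  0.013 -0.027] w 50.01 j6 1.86
tool delta at current yaw [ 2.99 -5.01 67.66]
tool delta after yaw [ 2.63 -4.87 67.68] turn about tool z (deg) -0.23 (check sign)
```

View pics/a_scene.png

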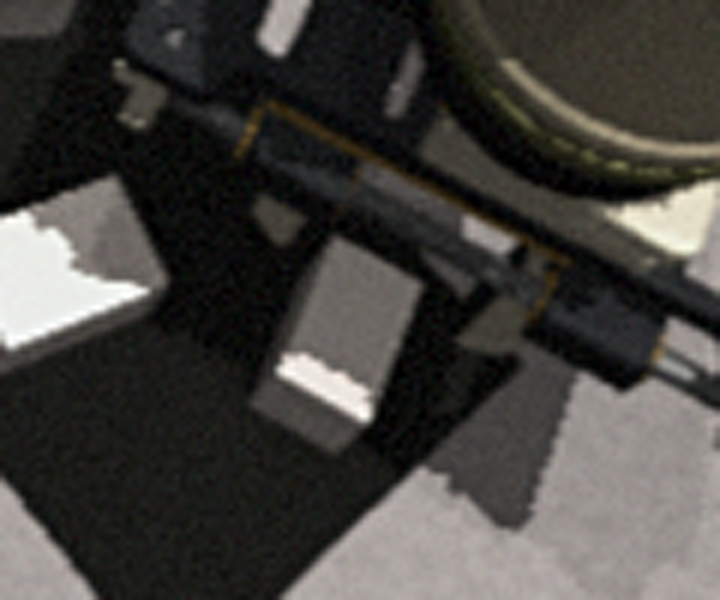

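View pics/a_top.png

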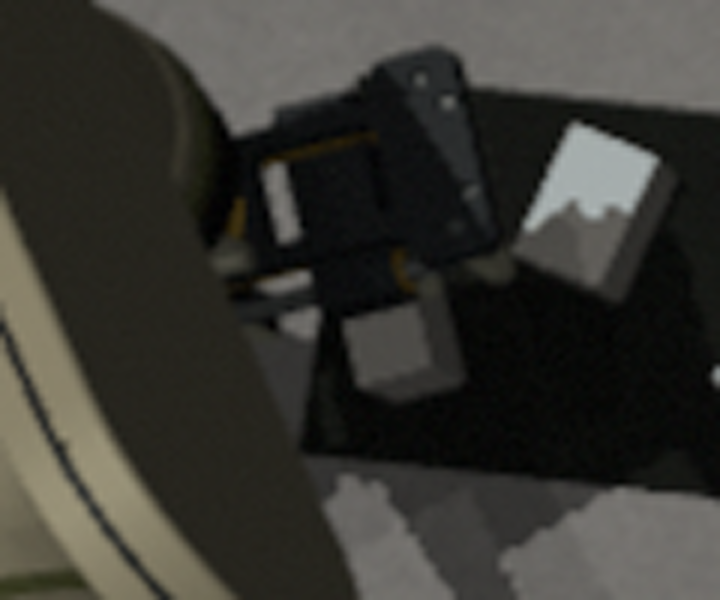

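Request:
send_rows([
  {"grip": 0.46, "linear": [2.8, -4.9, 20], "rot": [0, 0, -0.2]},
  {"grip": 0.46, "linear": [0, 0, 20], "rot": [0, 0, 0]},
  {"grip": 0.46, "linear": [0, 0, 0], "rot": [0, 0, 0]},
])

```text
t: 3.32
tool_pos: [484.3, 384.6, 54.3]
tool_rot: [0.989, 0.149, -0.002, 0.001]
ft_force: [0.3, 0.4, 0.5]
grip_width: 50.1
```

```bash
python3 - <<'E'
from st import *
s=state();tool(s,[484.2,383.3,27],np.radians(17.17))
E
```

```text
t 3.325 pos [484.33 384.64  54.31] yaw 17.18 tilt [-0.25 -0.17] F [0.34 0.4  0.55] T [ 0.001 -0.055 -0.004] w 50.1 j6 1.86
tool delta at current yaw [-0.38  1.19 27.32]
tool delta after yaw [-0.52  1.24 27.31] turn about tool z (deg) 0.01 (check sign)
```

Request:
send_rows([
  {"grip": 0.46, "linear": [-0.5, 1.2, 14], "rot": [0, 0, 0]},
  {"grip": 0.46, "linear": [0, 0, 13.3], "rot": [0, 0, 0]},
  {"grip": 0.46, "linear": [0, 0, 0], "rot": [0, 0, 0]},
])

```text
t: 3.7
tool_pos: [485.1, 383.8, 28.4]
tool_rot: [0.989, 0.149, -0.001, 0.001]
ft_force: [-0.1, 0.0, 0.6]
grip_width: 50.3
```

```bash
python3 - <<'E'
from st import *
s=state();tool(s,[484.2,383.3,27],np.radians(17.17))
E
```

```text
t 3.7 pos [485.06 383.82  28.45] yaw 17.17 tilt [-0.14 -0.1 ] F [-0.09  0.03  0.58] T [-0.013 -0.042 -0.021] w 50.26 j6 1.86
tool delta at current yaw [-0.97  0.24  1.45]
tool delta after yaw [-0.97  0.24  1.45] turn about tool z (deg) 0.0 (check sign)
```

Close the fingers.

Request:
send_rows([
  {"grip": 0.7, "linear": [-0.5, 0, 0.5], "rot": [0, 0, 0]},
  {"grip": 1, "linear": [0, 0, 0], "rot": [0, 0, 0]},
  {"grip": 1, "linear": [0, 0, 0], "rot": [0, 0, 0]},
  {"grip": 1, "linear": [0, 0, 0], "rot": [0, 0, 0]},
])

```text
t: 4.2
tool_pos: [486.1, 384.7, 30.5]
tool_rot: [0.989, 0.149, 0.0, -0.0]
ft_force: [0.2, -0.9, 3.5]
grip_width: 29.9
```

```bash
python3 - <<'E'
from st import *
s=state();tool(s,[484.2,383.3,27],np.radians(17.17))
E
```

```text
t 4.2 pos [486.14 384.66  30.5 ] yaw 17.18 tilt [0.05 0.03] F [ 0.2  -0.9   3.48] T [-0.103  0.041 -0.013] w 29.86 j6 1.86
tool delta at current yaw [-2.26  0.72  3.5 ]
tool delta after yaw [-2.26  0.72  3.5 ] turn about tool z (deg) 0.01 (check sign)
```

Request:
send_rows([
  {"grip": 1, "linear": [0, 0, 0], "rot": [0, 0, 0]},
  {"grip": 1, "linear": [0, 0, 0], "rot": [0, 0, 0]},
])

```text
t: 4.45
tool_pos: [486.1, 384.6, 30.5]
tool_rot: [0.989, 0.149, 0.0, -0.0]
ft_force: [0.2, -0.7, 5.7]
grip_width: 29.6
```

```bash
python3 - <<'E'
from st import *
s=state();tool(s,[484.2,383.3,27],np.radians(17.17))
for n in ["scene","top"]:
    f=robot.grab_frame(n); np.save(f"pics/{n}2.npy",f)
tool(state())
I={n:np.load(f"pics/{n}2.npy") for n in CAM}
for n in CAM:
    u=proj(n,[[484,383,60]])[0].astype(int)
    crop(I[n],max(0,u[0]-60),u[1]-50,u[0]+60,u[1]+50,6,fn=f"pics/a2_{n}.png")
E
```

```text
t 4.45 pos [486.14 384.64  30.46] yaw 17.17 tilt [0.05 0.03] F [ 0.16 -0.68  5.65] T [-0.18   0.126  0.024] w 29.59 j6 1.86
tool delta at current yaw [-2.25  0.71  3.46]
tool delta after yaw [-2.25  0.71  3.46] turn about tool z (deg) 0.0 (check sign)
t 4.55 pos [486.14 384.63  30.45] yaw 17.17 tilt [0.05 0.02] F [ 1.23 -0.63  5.23] T [-0.241  0.098  0.006] w 30.15 j6 1.86
```

View pics/a2_scene.png

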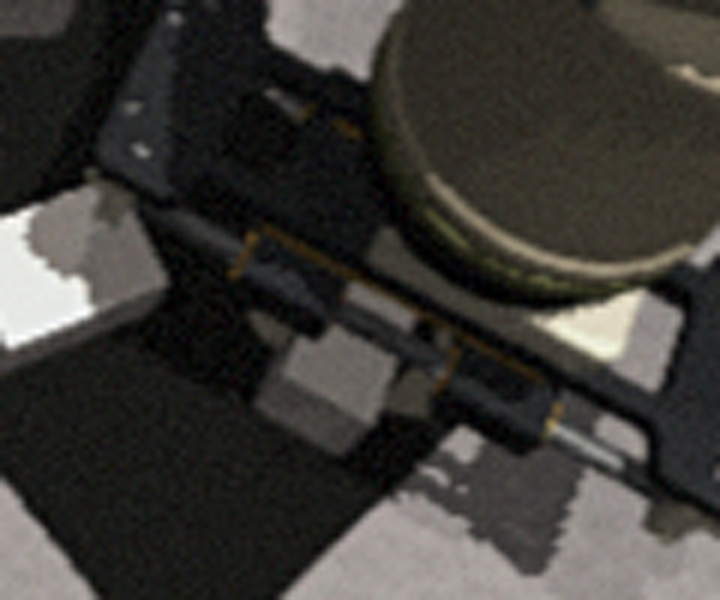

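Request:
send_rows([
  {"grip": 1, "linear": [0, 0, -20], "rot": [0, 0, 0]},
  {"grip": 1, "linear": [0, 0, -40], "rot": [0, 0, 0]},
  {"grip": 1, "linear": [0, 0, -40], "rot": [0, 0, 10]},
  {"grip": 1, "linear": [0, 0, 0], "rot": [0, 0, 10]},
])

```text
t: 5.05
tool_pos: [488.1, 386.2, 135.8]
tool_rot: [1.0, -0.027, 0.003, -0.002]
ft_force: [-0.7, -0.2, -1.3]
grip_width: 29.9
```

```bash
python3 - <<'E'
from st import *
s=state();tool(s,[578.6,-58.5,90],np.radians(-4.76))
E
```

```text
t 5.05 pos [488.1 386.2 135.8] yaw -3.15 tilt [0.39 0.27] F [-0.67 -0.22 -1.27] T [ 0.034 -0.03  -0.01 ] w 29.88 j6 2.21
tool delta at current yaw [114.46 439.29  44.35]
tool delta after yaw [127.09 435.66  45.8 ] turn about tool z (deg) 1.61 (check sign)
```

Request:
send_rows([
  {"grip": 1, "linear": [0, 0, 0], "rot": [0, 0, 1.6]},
  {"grip": 1, "linear": [15, 51, 0], "rot": [0, 0, 0]},
  {"grip": 1, "linear": [15, 51, 0], "rot": [0, 0, 0]},
  {"grip": 1, "linear": [15, 51, 0], "rot": [0, 0, 0]},
  {"grip": 1, "linear": [15, 51, 0], "rot": [0, 0, 0]},
])

```text
t: 5.68
tool_pos: [529.1, 174.7, 129.1]
tool_rot: [0.999, -0.037, -0.001, 0.0]
ft_force: [1.4, -0.5, -1.9]
grip_width: 29.6
```

Request:
send_rows([
  {"grip": 1, "linear": [15, 51, 0], "rot": [0, 0, 0]},
  {"grip": 1, "linear": [15, 51, 0], "rot": [0, 0, 0]},
  {"grip": 1, "linear": [15, 51, 0], "rot": [0, 0, 0]},
  {"grip": 1, "linear": [15, 51, 10], "rot": [0, 0, 0]},
  {"grip": 1, "linear": [0, 0, 10], "rot": [0, 0, 0]},
])

```text
t: 6.3
tool_pos: [573.7, -35.1, 109.1]
tool_rot: [0.999, -0.039, -0.0, 0.0]
ft_force: [-0.5, 0.6, -1.7]
grip_width: 29.7
```

Request:
send_rows([
  {"grip": 1, "linear": [0, 0, 0], "rot": [0, 0, 0]},
  {"grip": 1, "linear": [0, 0, 0], "rot": [0, 0, 0]},
])

```text
t: 6.55
tool_pos: [573.5, -30.2, 109.6]
tool_rot: [0.999, -0.037, -0.0, -0.0]
ft_force: [0.7, -0.4, -1.9]
grip_width: 29.9
```

```bash
python3 - <<'E'
from st import *
s=state();tool(s,[578.6,-58.5,60],np.radians(-4.76))
E
```

```text
t 6.55 pos [573.46 -30.2  109.63] yaw -4.28 tilt [-0.05  0.03] F [ 0.66 -0.4  -1.89] T [ 0.01   0.02  -0.042] w 29.93 j6 1.5
tool delta at current yaw [ 7.28 27.86 49.62]
tool delta after yaw [ 7.47 27.78 49.63] turn about tool z (deg) 0.48 (check sign)
```

Request:
send_rows([
  {"grip": 1, "linear": [7.5, 27.8, 15], "rot": [0, 0, 0.5]},
  {"grip": 1, "linear": [0, 0, 20], "rot": [0, 0, 0]},
  {"grip": 1, "linear": [0, 0, 10], "rot": [0, 0, 0]},
  {"grip": 1, "linear": [0, 0, 0], "rot": [0, 0, 0]},
  {"grip": 1, "linear": [0, 0, 0], "rot": [0, 0, 0]},
])

```text
t: 7.18
tool_pos: [579.5, -59.3, 65.4]
tool_rot: [0.999, -0.043, 0.0, -0.0]
ft_force: [-0.3, -0.8, -1.3]
grip_width: 29.8
```

```bash
python3 - <<'E'
from st import *
s=state();tool(s,[578.6,-58.5,60],np.radians(-4.76))
for n in ["scene","top"]:
    f=robot.grab_frame(n); np.save(f"pics/{n}3.npy",f)
    u=proj(n,[[576,-58,30]])[0].astype(int)
    crop(f,max(0,u[0]-55),u[1]-45,u[0]+55,u[1]+45,7,fn=f"pics/a3_{n}.png")
E
```

```text
t 7.175 pos [579.53 -59.26  65.39] yaw -4.87 tilt [0.03 0.  ] F [-0.34 -0.8  -1.34] T [ 0.06   0.061 -0.008] w 29.83 j6 1.47
tool delta at current yaw [-1.   -0.68  5.39]
tool delta after yaw [-0.99 -0.68  5.39] turn about tool z (deg) -0.11 (check sign)
```

View pics/a3_scene.png

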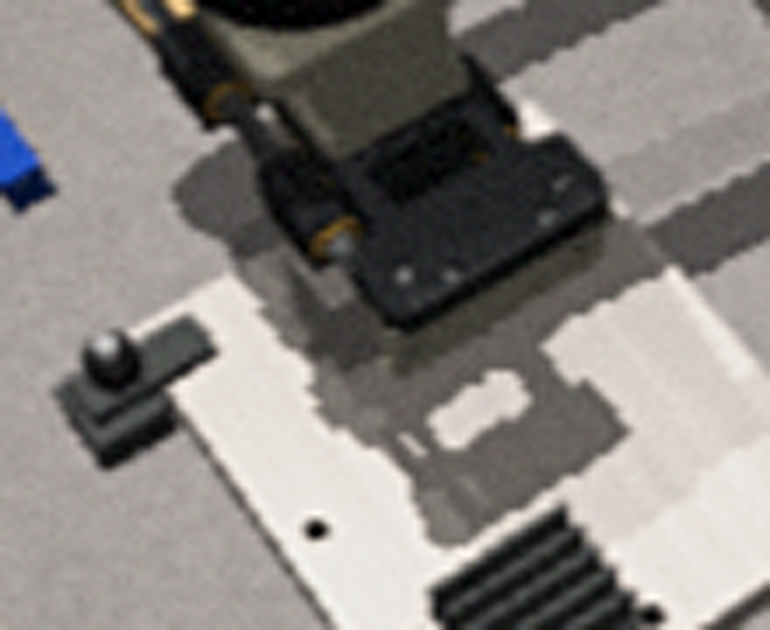

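View pics/a3_top.png

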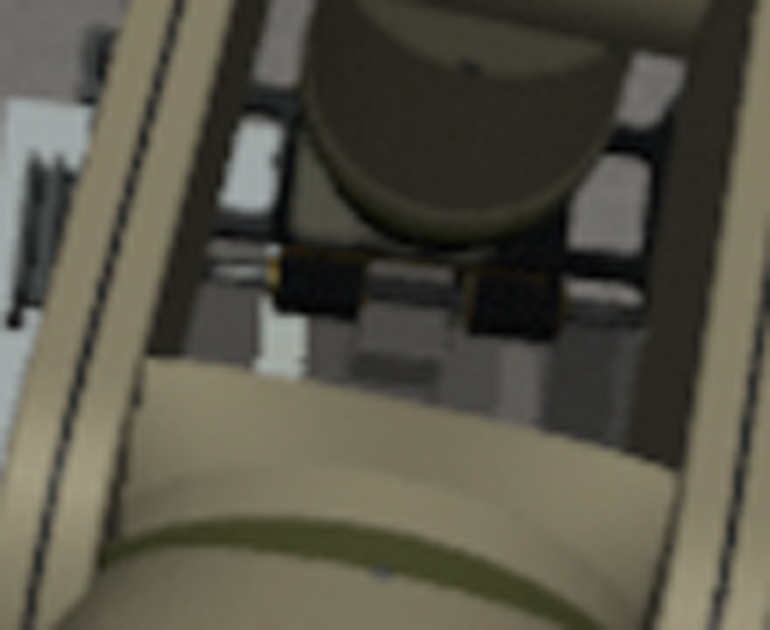

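```bash
python3 - <<'E'
from st import *
im=np.load("pics/top3.npy").astype(float)
im=np.clip(im*2.2,0,255).astype(np.uint8)
yaw=np.radians(-4.87);c,s=np.cos(yaw),np.sin(yaw)
cx,cy=579.53-2.2*c,-59.26-2.2*s
print(cx,cy)
segs=boxe(50,30,40,-40)
u=proj("top",[[cx-25,cy,78]])[0].astype(int);print(u)
L=[((0,0,255),psegs("top",segs,(cx,cy,yaw),77.9))]
crop(im,u[0]-25,u[1]-20,u[0]+25,u[1]+20,15,L,"pics/a3z.png")
crop(im,u[0]-25,u[1]-20,u[0]+25,u[1]+20,15,[],"pics/a3y.png")
E
```

```text
577.3379422556216 -59.073230502194384
[301 155]
```

View pics/a3z.png

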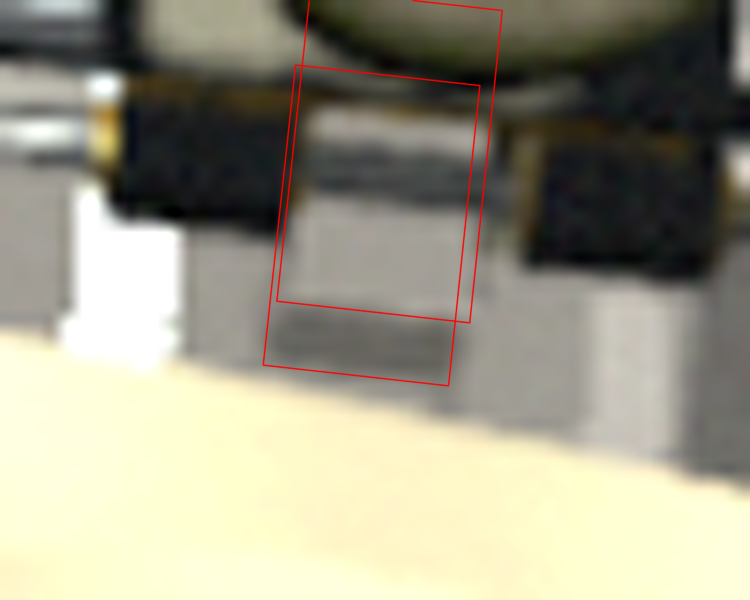

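View pics/a3y.png

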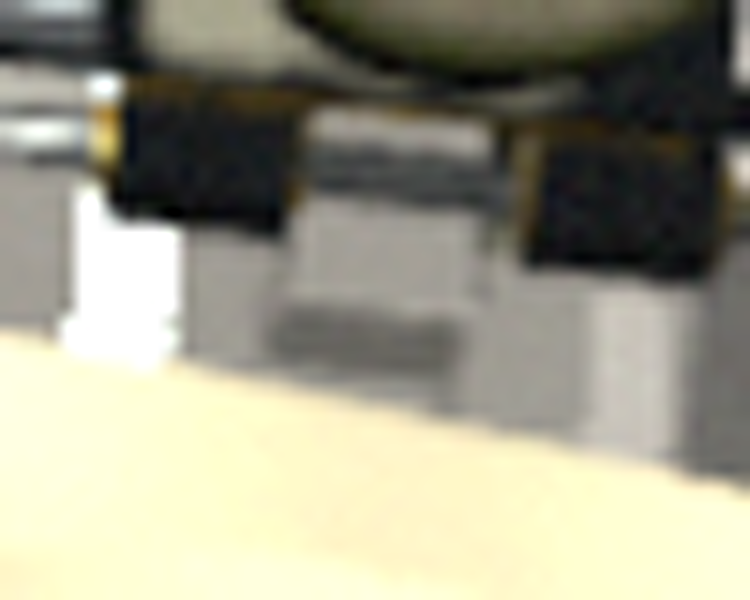

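```bash
python3 - <<'E'
from st import *
I={"top":np.load("pics/top3.npy")}
z=65.39+12.5
F=[((-25,-15,0),(-25,15,0))]
F2=[((-25,-15,-40),(-25,15,-40))]
S=[((-25,-15,0),(-12,-15,0)),((-25,15,0),(-12,15,0))]
V=[((-25,-15,0),(-25,-15,-40)),((-25,15,0),(-25,15,-40))]
G=grads(I["top"],.8)
yaw=np.radians(-4.87)
for nm,segs in (("front",F),("frontbot",F2),):
    P,T=samp(segs); r=[(d,score("top",G,P,T,577.34+d*np.cos(yaw),-59.07+d*np.sin(yaw),yaw,z)) for d in np.arange(-6,6.1,.25)]
    r.sort(key=lambda t:-t[1]);print(nm,[(a,round(b,2)) for a,b in r[:4]])
for i,nm in ((0,"right"),(1,"left")):
    for s_,t in ((S,"side"),(V,"vert")):
        P,T=samp([s_[i]]); r=[(d,score("top",G,P,T,577.34-d*np.sin(yaw),-59.07+d*np.cos(yaw),yaw,z)) for d in np.arange(-4,4.1,.25)]
        r.sort(key=lambda t:-t[1]);print(nm,t,[(a,round(b,2)) for a,b in r[:4]])
I0={n:np.load(f"pics/{n}0.npy") for n in CAM}
# pocket alone in top0/scene0
Q=rect(90-25.8,90+25.8,-45-15.8,-45+15.8,0)
FE=[((0,-100,0),(0,100,0))];SE=[((0,-100,0),(160,-100,0)),((0,100,0),(160,100,0))]
for n in CAM:
    for nm,segs in (("pocket",Q),("outer",rect(0,160,-100,100,0))):
        x,s=fit(I0,{n:segs},[490.41,-5.99,-.0831],18,sig=(1,.7),step0=(1,1,.01))
        c,s_=np.cos(x[2]),np.sin(x[2]);print(n,nm,x.round(3),"pocket",(x[0]+90*c+45*s_).round(2),(x[1]+90*s_-45*c).round(2),np.degrees(x[2]).round(2))
E
```

```text
front [(np.float64(-0.25), np.float64(7.93)), (np.float64(-0.5), np.float64(7.91)), (np.float64(0.0), np.float64(7.87)), (np.float64(-0.75), np.float64(7.78))]
frontbot [(np.float64(-3.25), np.float64(15.89)), (np.float64(-3.0), np.float64(15.89)), (np.float64(-3.5), np.float64(15.85)), (np.float64(-2.75), np.float64(15.85))]
right side [(np.float64(0.75), np.float64(3.08)), (np.float64(0.5), np.float64(3.07)), (np.float64(1.0), np.float64(3.02)), (np.float64(0.25), np.float64(3.0))]
right vert [(np.float64(-0.5), np.float64(5.69)), (np.float64(-0.75), np.float64(5.68)), (np.float64(-0.25), np.float64(5.67)), (np.float64(-1.0), np.float64(5.63))]
left side [(np.float64(-1.5), np.float64(7.36)), (np.float64(-1.25), np.float64(7.31)), (np.float64(-1.75), np.float64(7.26)), (np.float64(-1.0), np.float64(7.07))]
left vert [(np.float64(1.0), np.float64(5.12)), (np.float64(1.25), np.float64(5.11)), (np.float64(0.75), np.float64(5.09)), (np.float64(1.5), np.float64(5.06))]
scene pocket [ 4.89289e+02 -6.65900e+00 -7.50000e-02] pocket 575.65 -58.3 -4.32
scene outer [ 4.9054e+02 -5.8720e+00 -8.4000e-02] pocket 576.47 -58.23 -4.79
top pocket [ 4.93553e+02 -1.25300e+00 -1.18000e-01] pocket 577.62 -56.54 -6.77
top outer [ 4.90232e+02 -6.55300e+00 -8.20000e-02] pocket 576.26 -58.75 -4.68
```

Request:
send_rows([
  {"grip": 1, "linear": [-0.9, -0.6, 6], "rot": [0, 0, -0.1]},
  {"grip": 1, "linear": [0, 0, 7], "rot": [0, 0, 0]},
  {"grip": 1, "linear": [0, 0, 3], "rot": [0, 0, 0]},
  {"grip": 1, "linear": [0, 0, 0], "rot": [0, 0, 0]},
  {"grip": 1, "linear": [0, 0, 0], "rot": [0, 0, 0]},
])

```text
t: 7.9
tool_pos: [578.5, -59.3, 48.9]
tool_rot: [0.999, -0.042, 0.0, 0.0]
ft_force: [0.1, 0.5, -2.0]
grip_width: 29.8
```

```bash
python3 - <<'E'
from st import *
s=state();tool(s,[578.7,-58.7,45.5],np.radians(-4.75))
E
```

```text
t 7.9 pos [578.48 -59.28  48.91] yaw -4.83 tilt [ 0.01 -0.  ] F [ 0.08  0.49 -1.96] T [0.004 0.016 0.002] w 29.76 j6 1.46
tool delta at current yaw [ 0.17 -0.59  3.41]
tool delta after yaw [ 0.17 -0.59  3.41] turn about tool z (deg) -0.08 (check sign)
```

Request:
send_rows([
  {"grip": 1, "linear": [0.2, -0.6, 1], "rot": [0, 0, -0.05]},
  {"grip": 1, "linear": [0, 0, 1.5], "rot": [0, 0, 0]},
  {"grip": 1, "linear": [0, 0, 1.5], "rot": [0, 0, 0]},
  {"grip": 1, "linear": [0, 0, 0], "rot": [0, 0, 0]},
])

```text
t: 8.4
tool_pos: [578.4, -58.6, 44.6]
tool_rot: [0.999, -0.042, -0.0, -0.0]
ft_force: [-0.0, 0.2, -2.1]
grip_width: 29.9
```

```bash
python3 - <<'E'
from st import *
s=state();tool(s,[578.7,-58.7,45.5],np.radians(-4.75))
E
```

```text
t 8.4 pos [578.44 -58.6   44.6 ] yaw -4.77 tilt [-0.02  0.  ] F [-0.05  0.16 -2.06] T [0.066 0.005 0.008] w 29.93 j6 1.46
tool delta at current yaw [ 0.27  0.07 -0.9 ]
tool delta after yaw [ 0.27  0.07 -0.9 ] turn about tool z (deg) -0.02 (check sign)
```

Already 0.9 mm past the expected touch height with no force. Going on slowly.

Request:
send_rows([
  {"grip": 1, "linear": [0, 0, 1], "rot": [0, 0, 0]},
  {"grip": 1, "linear": [0, 0, 1], "rot": [0, 0, 0]},
  {"grip": 1, "linear": [0, 0, 0], "rot": [0, 0, 0]},
])

```text
t: 8.78
tool_pos: [578.5, -58.6, 42.7]
tool_rot: [0.999, -0.042, -0.0, -0.0]
ft_force: [0.0, -0.6, -1.9]
grip_width: 30.1
```

```bash
python3 - <<'E'
from st import *
s=state();tool(s,[578.7,-58.7,33.5],np.radians(-4.75))
E
```

```text
t 8.775 pos [578.52 -58.62  42.71] yaw -4.78 tilt [-0.01  0.  ] F [ 0.02 -0.65 -1.89] T [0.053 0.017 0.062] w 30.08 j6 1.46
tool delta at current yaw [0.18 0.07 9.21]
tool delta after yaw [0.18 0.07 9.21] turn about tool z (deg) -0.03 (check sign)
```

Request:
send_rows([
  {"grip": 1, "linear": [0, 0, 1.5], "rot": [0, 0, 0]},
  {"grip": 1, "linear": [0, 0, 1.5], "rot": [0, 0, 0]},
  {"grip": 1, "linear": [0, 0, 0], "rot": [0, 0, 0]},
])

```text
t: 9.15
tool_pos: [578.5, -58.6, 39.6]
tool_rot: [0.999, -0.042, -0.0, -0.0]
ft_force: [0.5, -1.1, -1.7]
grip_width: 29.9
```

```bash
python3 - <<'E'
from st import *
s=state();tool(s,[578.7,-58.7,33.5],np.radians(-4.75))
E
```

```text
t 9.15 pos [578.46 -58.6   39.62] yaw -4.78 tilt [-0.02  0.  ] F [ 0.51 -1.08 -1.72] T [ 0.072 -0.03  -0.026] w 29.94 j6 1.47
tool delta at current yaw [0.25 0.08 6.12]
tool delta after yaw [0.25 0.08 6.12] turn about tool z (deg) -0.03 (check sign)
```

Request:
send_rows([
  {"grip": 1, "linear": [0, 0, 2], "rot": [0, 0, 0]},
  {"grip": 1, "linear": [0, 0, 2], "rot": [0, 0, 0]},
  {"grip": 1, "linear": [0, 0, 0.7], "rot": [0, 0, 0]},
  {"grip": 1, "linear": [0, 0, 0], "rot": [0, 0, 0]},
])

```text
t: 9.65
tool_pos: [578.5, -58.6, 35.0]
tool_rot: [0.999, -0.042, -0.0, -0.0]
ft_force: [-0.7, 0.2, -1.8]
grip_width: 29.2
```

```bash
python3 - <<'E'
from st import *
s=state();tool(s,[578.7,-58.7,33.5],np.radians(-4.75))
E
```

```text
t 9.65 pos [578.54 -58.62  35.03] yaw -4.78 tilt [-0.01  0.  ] F [-0.68  0.23 -1.85] T [-0.03   0.038 -0.015] w 29.23 j6 1.47
tool delta at current yaw [0.17 0.06 1.53]
tool delta after yaw [0.17 0.06 1.53] turn about tool z (deg) -0.03 (check sign)
```

Request:
send_rows([
  {"grip": 1, "linear": [0, 0, 1], "rot": [0, 0, 0]},
  {"grip": 1, "linear": [0, 0, 1], "rot": [0, 0, 0]},
  {"grip": 1, "linear": [0, 0, 0], "rot": [0, 0, 0]},
])

```text
t: 10.02
tool_pos: [578.7, -58.6, 33.5]
tool_rot: [0.999, -0.042, 0.0, 0.0]
ft_force: [-1.0, -0.0, 1.5]
grip_width: 29.8
```

```bash
python3 - <<'E'
from st import *
s=state();tool(s,[578.7,-58.7,33.5],np.radians(-4.75))
E
```

```text
t 10.025 pos [578.74 -58.65  33.46] yaw -4.77 tilt [ 0.01 -0.  ] F [-1.02 -0.01  1.54] T [0.115 0.316 0.032] w 29.85 j6 1.47
tool delta at current yaw [-0.03  0.06 -0.04]
tool delta after yaw [-0.03  0.06 -0.04] turn about tool z (deg) -0.02 (check sign)
```

Request:
send_rows([
  {"grip": 1, "linear": [0, 0, 0.7], "rot": [0, 0, 0]},
  {"grip": 1, "linear": [0, 0, 0], "rot": [0, 0, 0]},
])

```text
t: 10.28
tool_pos: [578.8, -58.6, 33.5]
tool_rot: [0.999, -0.042, 0.0, 0.0]
ft_force: [-4.7, 0.8, 9.1]
grip_width: 29.9
```

```bash
python3 - <<'E'
from st import *
s=state();tool(s,[578.7,-58.7,33.5],np.radians(-4.75))
E
```

```text
t 10.275 pos [578.79 -58.65  33.45] yaw -4.77 tilt [ 0.01 -0.  ] F [-4.66  0.84  9.08] T [0.288 0.903 0.048] w 29.88 j6 1.47
tool delta at current yaw [-0.08  0.06 -0.05]
tool delta after yaw [-0.08  0.06 -0.05] turn about tool z (deg) -0.02 (check sign)
```

Request:
send_rows([
  {"grip": 1, "linear": [0, 0, -0.6], "rot": [0, 0, 0]},
  {"grip": 0.5, "linear": [0, 0, 0], "rot": [0, 0, 0]},
  {"grip": 0.5, "linear": [0, 0, 0], "rot": [0, 0, 0]},
  {"grip": 0.5, "linear": [0, 0, 0], "rot": [0, 0, 0]},
])

```text
t: 10.78
tool_pos: [578.6, -58.6, 32.9]
tool_rot: [0.999, -0.042, -0.0, -0.0]
ft_force: [0.6, 0.1, 0.4]
grip_width: 46.3
```

Request:
send_rows([
  {"grip": 0.5, "linear": [0, 0, -15], "rot": [0, 0, 0]},
  {"grip": 0.5, "linear": [0, 0, -40], "rot": [0, 0, 0]},
  {"grip": 0.5, "linear": [0, 0, -50], "rot": [0, 0, 0]},
  {"grip": 0.5, "linear": [-40, 45, -10], "rot": [0, 0, 0]},
  {"grip": 0.5, "linear": [-35, 50, 0], "rot": [0, 0, 0]},
])

```text
t: 11.4
tool_pos: [496.6, -147.9, 151.3]
tool_rot: [0.999, -0.041, 0.002, 0.001]
ft_force: [0.3, -1.5, 0.2]
grip_width: 46.6
```

Request:
send_rows([
  {"grip": 0.5, "linear": [-20, 50, 0], "rot": [0, 0, 0]},
  {"grip": 0.5, "linear": [-20, 50, 0], "rot": [0, 0, 0]},
  {"grip": 0.5, "linear": [-20, 40, 0], "rot": [0, 0, 0]},
])

```text
t: 11.78
tool_pos: [423.8, -283.6, 149.6]
tool_rot: [0.999, -0.042, 0.001, 0.001]
ft_force: [0.6, -0.6, -0.1]
grip_width: 46.3
```

```bash
python3 - <<'E'
from st import *
s=state();tool(s)
for n in ["scene","top"]:
    f=robot.grab_frame(n); np.save(f"pics/{n}4.npy",f)
    cv2.imwrite(f"pics/full4_{n}.png",f[:,:,::-1])
    u=proj(n,[[576,-58,30]])[0].astype(int)
    crop(f,max(0,u[0]-55),u[1]-45,u[0]+55,u[1]+45,7,fn=f"pics/a4_{n}.png")
E
```

```text
t 11.775 pos [ 423.79 -283.58  149.59] yaw -4.81 tilt [ 0.09 -0.08] F [ 0.59 -0.58 -0.11] T [0.077 0.011 0.014] w 46.26 j6 0.96
```

View pics/a4_scene.png

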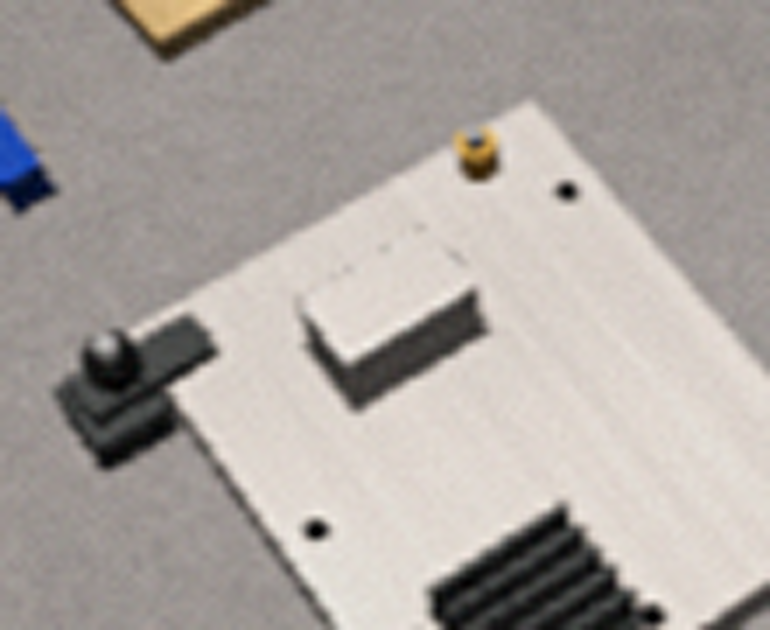

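View pics/full4_top.png

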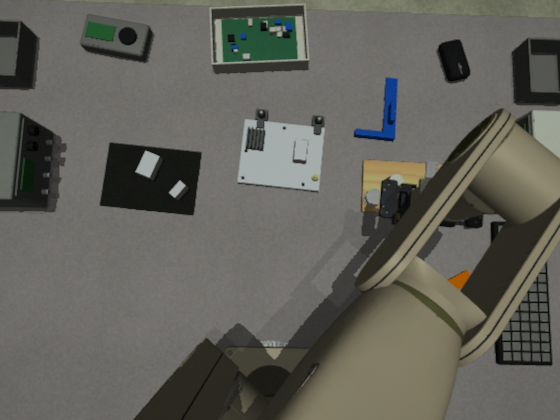

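```bash
python3 - <<'E'
from st import *
I={n:np.load(f"pics/{n}4.npy") for n in CAM}
segs=rect(-25,25,-15,15,0)+rect(-25,25,-15,15,-28)
for z in (42,46,50,54):
    print(z,[(n,*[a.round(2) for a in fit(I,{n:rect(-25,25,-15,15,0) for n in c},[576.4,-58.4,-.083],z,sig=(1,.7),step0=(1,1,.02))]) for c in(["scene"],["top"],["top","scene"]) for n in ["+".join(c)] if len(c)==1])
I={n:np.load(f"pics/{n}0.npy") for n in CAM}
for n in CAM:
    u=proj(n,[[470,-370,20]])[0].astype(int)
    im=np.clip(I[n].astype(float)*(1.6 if n=='top' else 1.2),0,255).astype(np.uint8)
    a,b=(u[0]-40,u[1]-34) if n=='top' else (u[0]-40,u[1]-34)
    crop(im,a,b,a+80,b+60,10,fn=f"pics/s3_{n}.png");print(n,a,b)
E
```

```text
42 [('scene', array([ 5.7546e+02, -5.9750e+01, -9.0000e-02]), np.float64(25.54)), ('top', array([ 5.7659e+02, -5.5360e+01, -7.0000e-02]), np.float64(13.66))]
46 [('scene', array([ 5.765e+02, -5.743e+01, -9.000e-02]), np.float64(25.32)), ('top', array([ 5.7613e+02, -5.5090e+01, -5.0000e-02]), np.float64(13.56))]
50 [('scene', array([ 5.776e+02, -5.521e+01, -9.000e-02]), np.float64(25.08)), ('top', array([ 5.7511e+02, -5.4910e+01, -5.0000e-02]), np.float64(13.6))]
54 [('scene', array([ 5.7855e+02, -5.2910e+01, -9.0000e-02]), np.float64(24.87)), ('top', array([ 5.7344e+02, -6.0600e+01, -1.1000e-01]), np.float64(13.98))]
scene 137 112
top 385 163
```

View pics/s3_top.png

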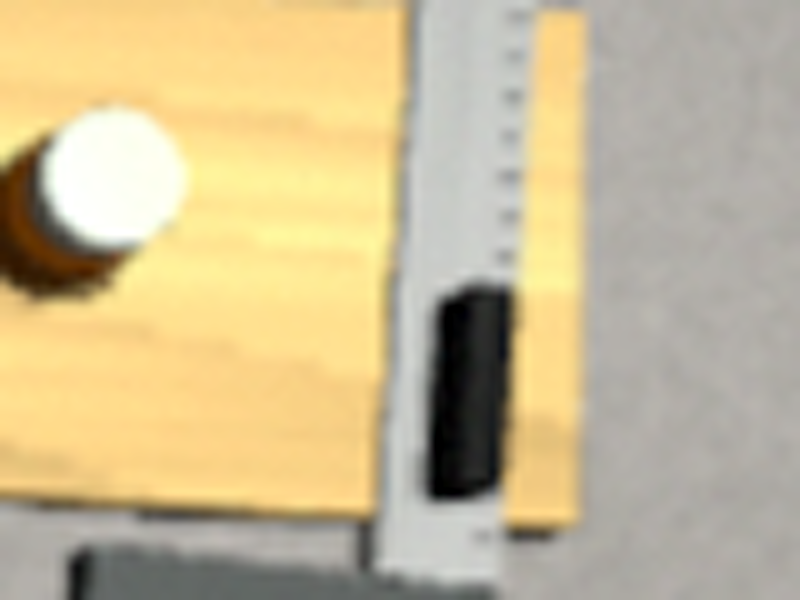

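View pics/s3_scene.png

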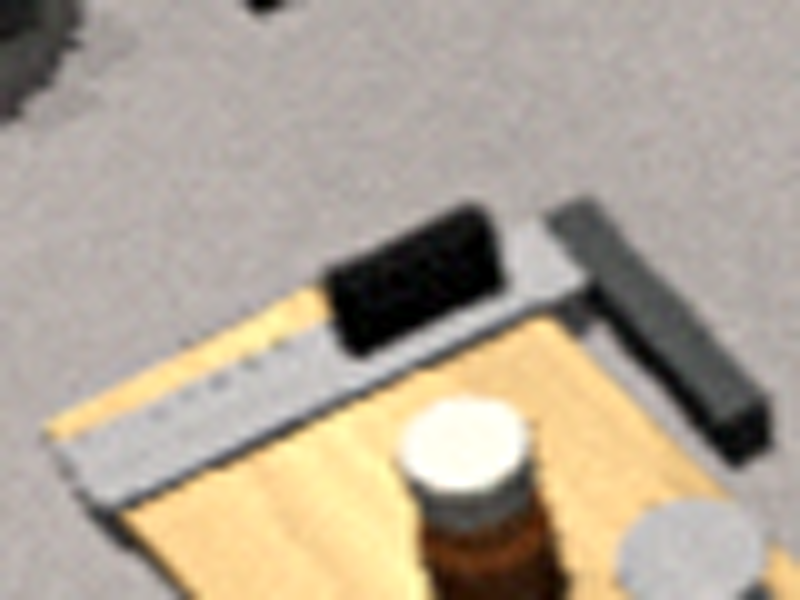

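```bash
python3 - <<'E'
from h import *
def t(n,o,pts,z): return unproj(n,[[o[0]+p[0]/10-.5,o[1]+p[1]/10-.5] for p in pts],z)
T=lambda p,z:t("top",(385,163),p,z)
S=lambda p,z:t("scene",(137,112),p,z)
A=T([(537,20),(503,500)],19);print("right edge",A.round(1),np.degrees(np.arctan2(*(A[0]-A[1])[[1,0]])))
B=T([(413,50),(376,550)],19);print("left edge",B.round(1),np.degrees(np.arctan2(*(B[0]-B[1])[[1,0]])))
C=T([(85,550),(495,592)],21);print("stock inner",C.round(1),np.degrees(np.arctan2(*(C[0]-C[1])[[1,0]]))-90)
D=S([(110,510),(585,285)],19);print("scene left edge",D.round(1),np.degrees(np.arctan2(*(D[0]-D[1])[[1,0]])))
E=S([(595,200),(770,400)],21);print("scene stock outer",E.round(1),np.degrees(np.arctan2(*(E[1]-E[0])[[1,0]]))-90)
F=S([(550,215),(725,432)],21);print("scene stock inner",F.round(1),np.degrees(np.arctan2(*(F[1]-F[0])[[1,0]]))-90)
G=T([(470,290),(513,290),(500,485),(440,495)],45);print("rib top",G.round(1))
print("jar lid", T([(115,177)],75),"spool scene",S([(690,550)],45))
E
```

```text
right edge [[ 554.6 -402.5   19. ]
 [ 434.7 -391.6   19. ]] -5.201844111141161
left edge [[ 546.2 -371.5   19. ]
 [ 421.6 -360.2   19. ]] -5.178055017215562
stock inner [[ 419.5 -288.3   21. ]
 [ 411.9 -388.4   21. ]] -4.378882100335019
scene left edge [[ 563.2 -372.2   19. ]
 [ 418.4 -359.    19. ]] -5.207434692225916
scene stock outer [[ 397.3 -383.5   21. ]
 [ 407.3 -287.3   21. ]] -5.878902367327953
scene stock inner [[ 410.5 -386.8   21. ]
 [ 423.7 -285.6   21. ]] -7.396870821716931
rib top [[ 481.7 -374.3   45. ]
 [ 482.  -384.6   45. ]
 [ 434.9 -380.6   45. ]
 [ 432.2 -366.1   45. ]]
jar lid [[ 500.59739893 -280.0742708    75.        ]] spool scene [[ 466.82253143 -237.29312771   45.        ]]
```

```bash
python3 - <<'E'
from st import *
s=state();tool(s,[457.9,-378.2,80],np.radians(-5.2))
E
```

```text
t 11.875 pos [ 422.8  -285.14  149.47] yaw -5.02 tilt [ 0.04 -0.13] F [0.19 0.07 0.17] T [ 0.057 -0.007  0.025] w 46.47 j6 0.97
tool delta at current yaw [43.05 89.48 69.7 ]
tool delta after yaw [43.39 89.5  69.47] turn about tool z (deg) 0.18 (check sign)
```

Request:
send_rows([
  {"grip": 0.57, "linear": [21, 45, 0], "rot": [0, 0, 0.2]},
  {"grip": 0.57, "linear": [22, 44.5, 10], "rot": [0, 0, 0]},
  {"grip": 0.57, "linear": [0, 0, 30], "rot": [0, 0, 0]},
  {"grip": 0.57, "linear": [0, 0, 20], "rot": [0, 0, 0]},
  {"grip": 0.57, "linear": [0, 0, 0], "rot": [0, 0, 0]},
])

```text
t: 12.5
tool_pos: [458.8, -372.5, 86.2]
tool_rot: [0.999, -0.043, -0.001, -0.001]
ft_force: [0.3, -0.6, -0.0]
grip_width: 40.0
```

Request:
send_rows([
  {"grip": 0.57, "linear": [0, 0, 0], "rot": [0, 0, 0]},
  {"grip": 0.57, "linear": [0, 0, 0], "rot": [0, 0, 0]},
])

```text
t: 12.75
tool_pos: [460.6, -374.7, 89.8]
tool_rot: [0.999, -0.043, 0.001, 0.001]
ft_force: [-0.1, -0.6, 0.8]
grip_width: 39.9
```

```bash
python3 - <<'E'
from st import *
s=state();tool(s,[457.9,-378.2,32],np.radians(-5.2))
for n in ["scene"]:
    f=robot.grab_frame(n); np.save(f"pics/{n}5.npy",f)
    u=proj(n,[[458,-378,50]])[0].astype(int)
    crop(f,max(0,u[0]-55),u[1]-45,u[0]+55,u[1]+45,7,fn=f"pics/a5_{n}.png")
E
```

```text
t 12.75 pos [ 460.61 -374.75   89.78] yaw -4.95 tilt [ 0.11 -0.1 ] F [-0.08 -0.61  0.75] T [ 0.002  0.019 -0.016] w 39.86 j6 0.89
tool delta at current yaw [-2.52  3.58 57.78]
tool delta after yaw [-2.38  3.69 57.78] turn about tool z (deg) 0.25 (check sign)
```

View pics/a5_scene.png

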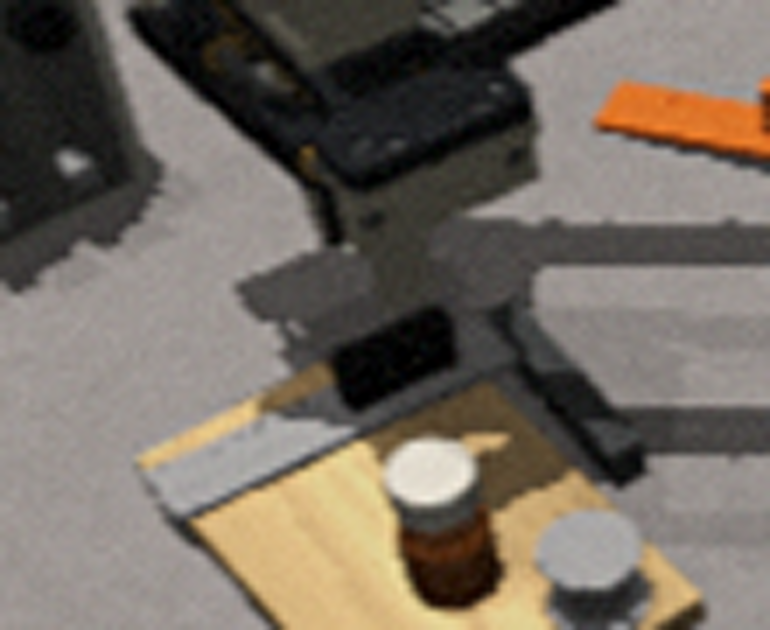

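Request:
send_rows([
  {"grip": 0.57, "linear": [-2.4, 3.7, 10], "rot": [0, 0, 0.25]},
  {"grip": 0.57, "linear": [0, 0, 15], "rot": [0, 0, 0]},
  {"grip": 0.57, "linear": [0, 0, 0], "rot": [0, 0, 0]},
  {"grip": 0.57, "linear": [0, 0, 0], "rot": [0, 0, 0]},
])

```text
t: 13.3
tool_pos: [456.8, -377.7, 62.6]
tool_rot: [0.999, -0.046, -0.0, -0.0]
ft_force: [0.4, 0.1, 0.6]
grip_width: 40.0
```

```bash
python3 - <<'E'
from st import *
s=state();tool(s,[457.9,-378.2,32],np.radians(-5.2))
E
```

```text
t 13.3 pos [ 456.8  -377.7    62.56] yaw -5.23 tilt [-0.04  0.04] F [0.43 0.14 0.55] T [ 0.09  -0.003  0.006] w 40.04 j6 0.88
tool delta at current yaw [ 1.16  0.41 30.56]
tool delta after yaw [ 1.14  0.4  30.56] turn about tool z (deg) -0.03 (check sign)
```

Request:
send_rows([
  {"grip": 0.57, "linear": [1, 0.4, 15], "rot": [0, 0, 0]},
  {"grip": 0.57, "linear": [0, 0, 10], "rot": [0, 0, 0]},
  {"grip": 0.57, "linear": [0, 0, 5], "rot": [0, 0, 0]},
  {"grip": 0.57, "linear": [0, 0, 0], "rot": [0, 0, 0]},
  {"grip": 0.57, "linear": [0, 0, 0], "rot": [0, 0, 0]},
])

```text
t: 13.92
tool_pos: [458.2, -378.6, 33.3]
tool_rot: [0.999, -0.046, 0.0, 0.0]
ft_force: [0.6, 0.5, 0.4]
grip_width: 39.8
```

```bash
python3 - <<'E'
from st import *
s=state();tool(s,[457.9,-378.2,32],np.radians(-5.2))
f=robot.grab_frame("scene"); np.save("pics/scene6.npy",f)
u=proj("scene",[[458,-378,30]])[0].astype(int)
crop(f,max(0,u[0]-45),u[1]-35,u[0]+45,u[1]+35,8,fn=f"pics/a6_scene.png")
E
```

```text
t 13.925 pos [ 458.2  -378.56   33.33] yaw -5.22 tilt [ 0.02 -0.02] F [0.61 0.5  0.4 ] T [0.018 0.037 0.088] w 39.76 j6 0.89
tool delta at current yaw [-0.33 -0.33  1.33]
tool delta after yaw [-0.33 -0.33  1.33] turn about tool z (deg) -0.02 (check sign)
```

View pics/a6_scene.png

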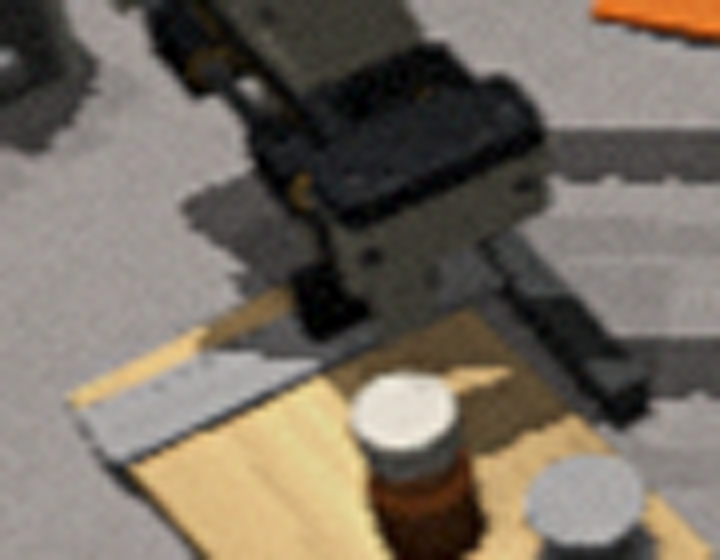

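Request:
send_rows([
  {"grip": 0.8, "linear": [0, 0, 0.5], "rot": [0, 0, 0]},
  {"grip": 1, "linear": [0, 0, 0], "rot": [0, 0, 0]},
  {"grip": 1, "linear": [0, 0, 0], "rot": [0, 0, 0]},
  {"grip": 1, "linear": [0, 0, 0], "rot": [0, 0, 0]},
  {"grip": 1, "linear": [0, 0, 0], "rot": [0, 0, 0]},
])

```text
t: 14.6
tool_pos: [458.1, -378.4, 32.6]
tool_rot: [0.999, -0.046, 0.0, 0.0]
ft_force: [0.3, 0.7, 0.3]
grip_width: 11.8
```

```bash
python3 - <<'E'
from st import *
tool(state())
E
```

```text
t 14.6 pos [ 458.05 -378.41   32.62] yaw -5.23 tilt [ 0. -0.] F [0.31 0.68 0.35] T [0.01  0.086 0.065] w 11.83 j6 0.89
```

Request:
send_rows([
  {"grip": 1, "linear": [0, 0, -5], "rot": [0, 0, 0]},
  {"grip": 1, "linear": [0, 0, -15], "rot": [0, 0, 0]},
  {"grip": 1, "linear": [0, 0, -30], "rot": [0, 0, 0]},
  {"grip": 1, "linear": [0, 0, -40], "rot": [0, 0, 0]},
  {"grip": 1, "linear": [0, 0, -30], "rot": [0, 0, 0]},
])

```text
t: 15.22
tool_pos: [458.5, -378.9, 155.7]
tool_rot: [0.999, -0.046, 0.001, 0.001]
ft_force: [-0.0, -0.7, -1.9]
grip_width: 11.8
```

Request:
send_rows([
  {"grip": 1, "linear": [0, 0, 0], "rot": [0, 0, 0]},
  {"grip": 1, "linear": [0, 0, 0], "rot": [0, 0, 0]},
])

```text
t: 15.48
tool_pos: [457.6, -378.0, 151.6]
tool_rot: [0.999, -0.046, -0.0, -0.0]
ft_force: [-0.5, -0.0, -1.7]
grip_width: 11.9
```

```bash
python3 - <<'E'
from st import *
tool(state(),[529.5,-21.3,100],np.radians(-4.77))
f=robot.grab_frame("scene")
cv2.imwrite("pics/full7.png",cv2.resize(f[:,:,::-1],(800,600)))
E
```

```text
t 15.475 pos [ 457.57 -377.99  151.56] yaw -5.22 tilt [-0.05  0.04] F [-0.5  -0.05 -1.68] T [ 0.035  0.073 -0.007] w 11.89 j6 0.89
tool delta at current yaw [  39.21 -361.72   51.77]
tool delta after yaw [  42.02 -361.44   51.56] turn about tool z (deg) -0.45 (check sign)
```

View pics/full7.png

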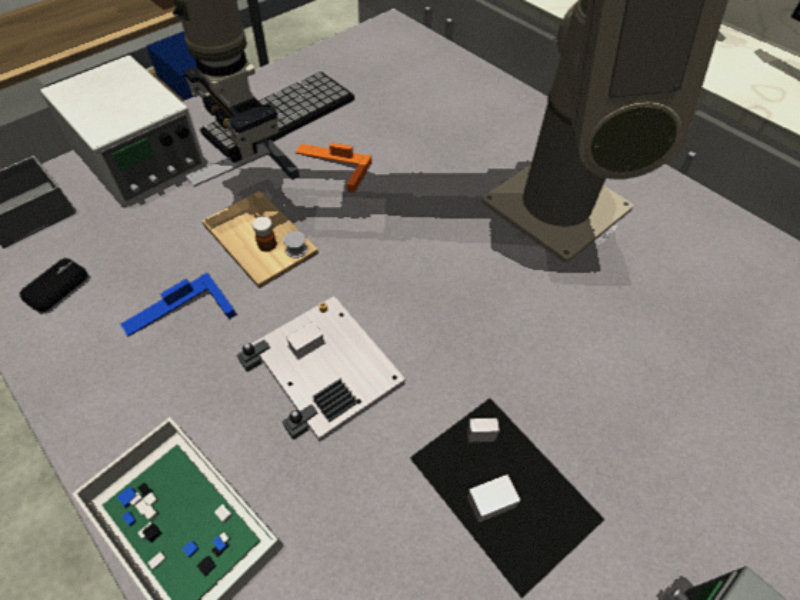

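Request:
send_rows([
  {"grip": 1, "linear": [0, -10, 0], "rot": [0, 0, -0.45]},
  {"grip": 1, "linear": [4.7, -35, 0], "rot": [0, 0, 0]},
  {"grip": 1, "linear": [4.7, -45, 0], "rot": [0, 0, 0]},
  {"grip": 1, "linear": [4.7, -45, 0], "rot": [0, 0, 0]},
  {"grip": 1, "linear": [4.7, -45, 0], "rot": [0, 0, 0]},
])

```text
t: 16.15
tool_pos: [491.2, -198.3, 151.3]
tool_rot: [0.999, -0.042, -0.001, -0.001]
ft_force: [0.7, 0.4, -2.6]
grip_width: 12.2
```

Request:
send_rows([
  {"grip": 1, "linear": [4.7, -45, 0], "rot": [0, 0, 0]},
  {"grip": 1, "linear": [4.7, -45, 0], "rot": [0, 0, 0]},
  {"grip": 1, "linear": [4.7, -40, 10], "rot": [0, 0, 0]},
  {"grip": 1, "linear": [4.7, -25, 10], "rot": [0, 0, 0]},
  {"grip": 1, "linear": [4.4, -15, 10], "rot": [0, 0, 0]},
])

```text
t: 16.77
tool_pos: [528.4, -31.3, 121.2]
tool_rot: [0.999, -0.041, -0.001, -0.0]
ft_force: [1.0, -0.3, -1.6]
grip_width: 12.0
```

Request:
send_rows([
  {"grip": 1, "linear": [0, 0, 10], "rot": [0, 0, 0]},
  {"grip": 1, "linear": [0, 0, 0], "rot": [0, 0, 0]},
  {"grip": 1, "linear": [0, 0, 0], "rot": [0, 0, 0]},
])

```text
t: 17.15
tool_pos: [529.0, -34.1, 112.7]
tool_rot: [0.999, -0.042, 0.0, 0.0]
ft_force: [0.1, 0.2, -1.8]
grip_width: 11.4
```

```bash
python3 - <<'E'
from st import *
tool(state(),[529.5,-21.3,60],np.radians(-4.77))
E
```

```text
t 17.15 pos [529.04 -34.05 112.67] yaw -4.84 tilt [ 0.   -0.01] F [ 0.08  0.15 -1.79] T [-0.028 -0.055  0.053] w 11.45 j6 1.49
tool delta at current yaw [ -0.62 -12.76  52.67]
tool delta after yaw [ -0.6  -12.75  52.67] turn about tool z (deg) -0.07 (check sign)
```

Request:
send_rows([
  {"grip": 1, "linear": [-0.6, -12.7, 10], "rot": [0, 0, -0.07]},
  {"grip": 1, "linear": [0, 0, 20], "rot": [0, 0, 0]},
  {"grip": 1, "linear": [0, 0, 17], "rot": [0, 0, 0]},
  {"grip": 1, "linear": [0, 0, 0], "rot": [0, 0, 0]},
  {"grip": 1, "linear": [0, 0, 0], "rot": [0, 0, 0]},
])

```text
t: 17.77
tool_pos: [529.8, -20.4, 65.9]
tool_rot: [0.999, -0.041, 0.0, -0.0]
ft_force: [0.5, 0.3, -1.6]
grip_width: 12.0
```

```bash
python3 - <<'E'
from st import *
tool(state(),[529.5,-21.3,40],np.radians(-4.77))
for n in ["scene","top"]:
    f=robot.grab_frame(n); np.save(f"pics/{n}8.npy",f)
    u=proj(n,[[550,-10,30]])[0].astype(int)
    crop(f,max(0,u[0]-65),u[1]-50,u[0]+65,u[1]+50,6,fn=f"pics/a8_{n}.png")
E
```

```text
t 17.775 pos [529.78 -20.39  65.86] yaw -4.71 tilt [0.02 0.  ] F [ 0.49  0.32 -1.58] T [ 0.066 -0.066  0.006] w 11.97 j6 1.52
tool delta at current yaw [-0.21  0.94 25.86]
tool delta after yaw [-0.2   0.93 25.86] turn about tool z (deg) 0.06 (check sign)
```

View pics/a8_scene.png

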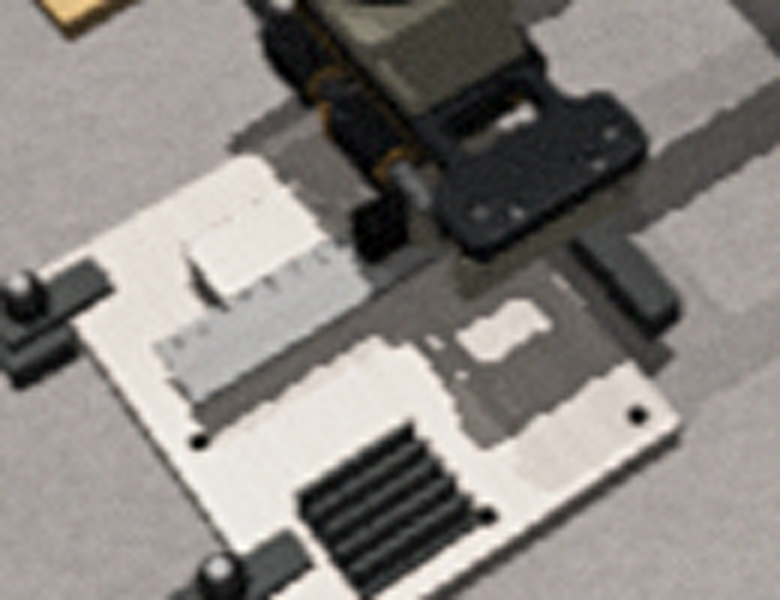

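View pics/a8_top.png

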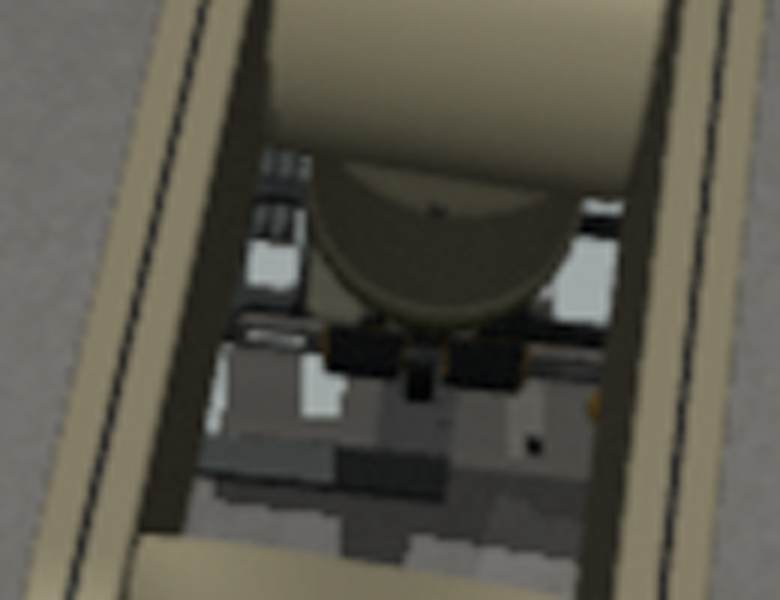

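```bash
python3 - <<'E'
from st import *
s=dict(pos=(529.78,-20.39),yaw=np.radians(-4.71))
c,sn=np.cos(s['yaw']),np.sin(s['yaw'])
cor=(529.78-45.2*c+15*sn,-20.39-45.2*sn-15*c,s['yaw']);print(cor)
SQ=rect(0,150,0,30,4)+rect(-16,0,0,100,6)
pl=(490.41,-5.97,np.radians(-4.76))
for n in CAM:
    im=np.load(f"pics/{n}8.npy");im=np.clip(im*(2. if n=="top" else 1.2),0,255).astype(np.uint8)
    u=proj(n,[[530,-20,40]])[0].astype(int)
    L=[((0,0,255),psegs(n,SQ,cor,48.3)),((0,255,0),psegs(n,PLATE,pl,18)),((255,0,0),psegs(n,rect(-25,25,-15,15,0),(576.35,-58.4,pl[2]),46))]
    crop(im,u[0]-50,u[1]-38,u[0]+50,u[1]+38,8,L,f"pics/b8_{n}.png")
E
```

```text
(np.float64(483.5009504043826), np.float64(-31.62786316549478), np.float64(-0.08220500776893293))
```

View pics/b8_scene.png

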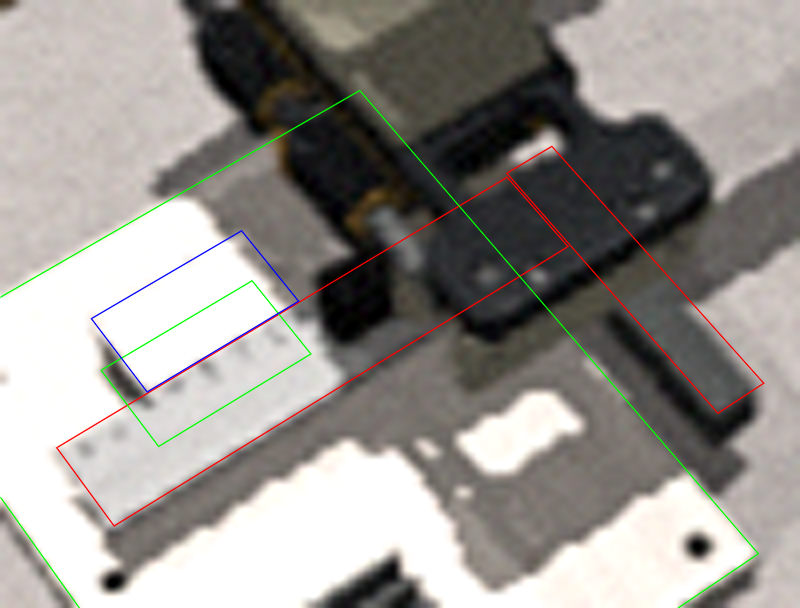

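View pics/b8_top.png

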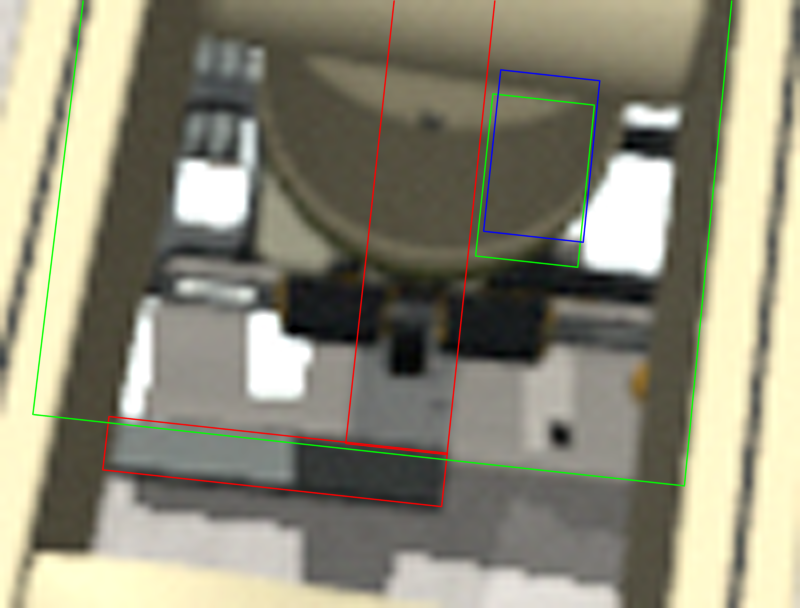

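Request:
send_rows([
  {"grip": 1, "linear": [0, 0, 12], "rot": [0, 0, 0.06]},
  {"grip": 1, "linear": [0, 0, 11], "rot": [0, 0, 0]},
  {"grip": 1, "linear": [0, 0, 4], "rot": [0, 0, 0]},
  {"grip": 1, "linear": [0, 0, 0], "rot": [0, 0, 0]},
  {"grip": 1, "linear": [0, 0, 0], "rot": [0, 0, 0]},
])

```text
t: 18.5
tool_pos: [529.8, -20.4, 38.8]
tool_rot: [0.999, -0.042, 0.0, 0.0]
ft_force: [-0.0, -0.3, -1.2]
grip_width: 11.8
```

```bash
python3 - <<'E'
from st import *
tool(state(),[529.5,-21.3,35.6],np.radians(-4.77))
E
```

```text
t 18.5 pos [529.76 -20.41  38.77] yaw -4.77 tilt [ 0.02 -0.  ] F [-0.04 -0.27 -1.18] T [-0.006 -0.007  0.056] w 11.81 j6 1.52
tool delta at current yaw [-0.19  0.91  3.17]
tool delta after yaw [-0.19  0.91  3.17] turn about tool z (deg) 0.0 (check sign)
```

Request:
send_rows([
  {"grip": 1, "linear": [0, 0, 1], "rot": [0, 0, 0]},
  {"grip": 1, "linear": [0, 0, 1], "rot": [0, 0, 0]},
  {"grip": 1, "linear": [0, 0, 0.5], "rot": [0, 0, 0]},
  {"grip": 1, "linear": [0, 0, 0], "rot": [0, 0, 0]},
])

```text
t: 19.0
tool_pos: [529.5, -20.4, 36.0]
tool_rot: [0.999, -0.042, -0.0, -0.0]
ft_force: [-1.3, -0.5, -1.0]
grip_width: 11.9
```

```bash
python3 - <<'E'
from st import *
tool(state(),[529.5,-21.3,35.6],np.radians(-4.77))
E
```

```text
t 19.0 pos [529.5  -20.38  36.  ] yaw -4.76 tilt [-0.  0.] F [-1.3  -0.52 -0.97] T [ 0.037 -0.027  0.002] w 11.91 j6 1.52
tool delta at current yaw [0.08 0.92 0.4 ]
tool delta after yaw [0.08 0.92 0.4 ] turn about tool z (deg) 0.01 (check sign)
```

Request:
send_rows([
  {"grip": 1, "linear": [0, 0, 0.6], "rot": [0, 0, 0]},
  {"grip": 1, "linear": [0, 0, 0], "rot": [0, 0, 0]},
])

```text
t: 19.25
tool_pos: [529.6, -20.4, 35.6]
tool_rot: [0.999, -0.042, 0.0, -0.0]
ft_force: [-0.6, -0.4, 1.8]
grip_width: 11.6
```

```bash
python3 - <<'E'
from st import *
tool(state(),[529.5,-21.3,35.6],np.radians(-4.77))
E
```

```text
t 19.25 pos [529.63 -20.39  35.59] yaw -4.76 tilt [0.01 0.  ] F [-0.6  -0.44  1.77] T [-0.011  0.161 -0.026] w 11.57 j6 1.52
tool delta at current yaw [-0.05  0.92 -0.01]
tool delta after yaw [-0.05  0.92 -0.01] turn about tool z (deg) 0.01 (check sign)
```

Request:
send_rows([
  {"grip": 1, "linear": [1.5, 0, 0], "rot": [0, 0, 0]},
  {"grip": 1, "linear": [1.5, 0, 0], "rot": [0, 0, 0]},
  {"grip": 1, "linear": [0.5, 0, 0], "rot": [0, 0, 0]},
  {"grip": 1, "linear": [0, 0, 0], "rot": [0, 0, 0]},
])

```text
t: 19.75
tool_pos: [533.2, -20.7, 35.6]
tool_rot: [0.999, -0.042, 0.0, 0.0]
ft_force: [-1.2, 0.8, 2.7]
grip_width: 11.6
```

```bash
python3 - <<'E'
from st import *
tool(state(),[529.5,-21.3,35.6],np.radians(-4.77))
E
```

```text
t 19.75 pos [533.17 -20.69  35.58] yaw -4.76 tilt [ 0.01 -0.  ] F [-1.18  0.81  2.7 ] T [0.092 0.312 0.046] w 11.56 j6 1.52
tool delta at current yaw [-3.61  0.92 -0.02]
tool delta after yaw [-3.61  0.92 -0.02] turn about tool z (deg) 0.01 (check sign)
```

Request:
send_rows([
  {"grip": 1, "linear": [0.7, 0, 0], "rot": [0, 0, 0]},
  {"grip": 1, "linear": [0.7, 0, 0], "rot": [0, 0, 0]},
  {"grip": 1, "linear": [0, 0, 0], "rot": [0, 0, 0]},
])

```text
t: 20.12
tool_pos: [533.4, -20.7, 35.6]
tool_rot: [0.999, -0.042, -0.001, -0.0]
ft_force: [-7.9, -0.0, 9.7]
grip_width: 11.6
```

```bash
python3 - <<'E'
from st import *
tool(state(),[529.5,-21.3,35.6],np.radians(-4.77))
E
```

```text
t 20.125 pos [533.39 -20.71  35.57] yaw -4.76 tilt [-0.14  0.01] F [-7.88 -0.03  9.66] T [1.730e-01 1.469e+00 1.000e-03] w 11.61 j6 1.52
tool delta at current yaw [-3.83  0.91 -0.02]
tool delta after yaw [-3.83  0.91 -0.03] turn about tool z (deg) 0.01 (check sign)
```

Request:
send_rows([
  {"grip": 1, "linear": [-0.8, 0.5, 0], "rot": [0, 0, 0]},
  {"grip": 1, "linear": [0, 1, 0], "rot": [0, 0, 0]},
  {"grip": 1, "linear": [0, 1, 0], "rot": [0, 0, 0]},
  {"grip": 1, "linear": [0, 0, 0], "rot": [0, 0, 0]},
])

```text
t: 20.62
tool_pos: [533.2, -22.2, 35.6]
tool_rot: [0.999, -0.042, -0.0, -0.001]
ft_force: [-3.5, 5.8, 6.2]
grip_width: 11.8
```

```bash
python3 - <<'E'
from st import *
tool(state(),[533.4,-20.7,35.6],np.radians(-4.77))
f=robot.grab_frame("scene");np.save("pics/scene9.npy",f)
tool(state())
t=state()
u=proj("scene",[[530,-10,25]])[0].astype(int)
crop(f,u[0]-50,u[1]-38,u[0]+50,u[1]+38,8,[],"pics/b9_scene.png")
E
```

```text
t 20.625 pos [533.24 -22.21  35.59] yaw -4.76 tilt [-0.02  0.09] F [-3.54  5.81  6.21] T [ 1.077  0.73  -0.029] w 11.75 j6 1.51
tool delta at current yaw [ 0.03 -1.52 -0.  ]
tool delta after yaw [ 0.03 -1.52 -0.01] turn about tool z (deg) 0.01 (check sign)
t 20.675 pos [533.23 -22.2   35.57] yaw -4.76 tilt [-0.02  0.09] F [-4.25  5.91  6.07] T [1.103 0.753 0.016] w 11.75 j6 1.51
```

View pics/b9_scene.png

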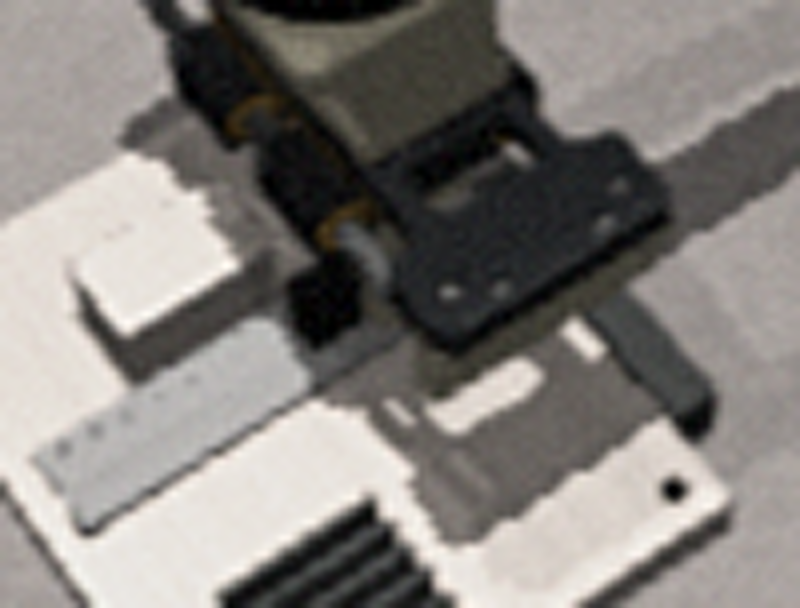

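Request:
send_rows([
  {"grip": 1, "linear": [-0.2, 0, -0.5], "rot": [0, 0, 0]},
  {"grip": 1, "linear": [0, 0.5, 0], "rot": [0, 0, 0]},
  {"grip": 1, "linear": [0, 0, 0], "rot": [0, 0, 0]},
])

```text
t: 21.05
tool_pos: [533.1, -23.9, 35.7]
tool_rot: [0.999, -0.042, -0.0, 0.0]
ft_force: [-0.1, 0.2, -1.9]
grip_width: 11.9
```

```bash
python3 - <<'E'
from st import *
tool(state(),[533.4,-20.7,35.6],np.radians(-4.77))
im=np.load("pics/scene9.npy");n="scene"
yaw=np.radians(-4.76);c,sn=np.cos(yaw),np.sin(yaw)
g=44.1
cor=(533.24-g*c+15*sn,-22.21-g*sn-15*c,yaw);print(cor)
SQ=rect(0,150,0,30,4)+rect(-16,0,0,100,6)
pl=(490.41,-5.97,np.radians(-4.76))
u=proj(n,[[555,-30,25]])[0].astype(int)
L=[((0,0,255),psegs(n,SQ,cor,18)),((255,0,0),psegs(n,rect(-25,25,-15,15,0)+rect(-25,25,-15,15,-28),(576.35,-58.4,pl[2]),46))]
crop(im,u[0]-40,u[1]-30,u[0]+40,u[1]+30,10,L,"pics/c9.png")
E
```

```text
t 21.05 pos [533.07 -23.93  35.67] yaw -4.77 tilt [-0.01 -0.01] F [-0.08  0.21 -1.87] T [ 0.006  0.099 -0.034] w 11.89 j6 1.51
tool delta at current yaw [ 0.06 -3.25  0.07]
tool delta after yaw [ 0.06 -3.25  0.07] turn about tool z (deg) -0.0 (check sign)
(np.float64(488.0473672797424), np.float64(-33.49875315576967), np.float64(-0.08307767239493008))
```

View pics/c9.png

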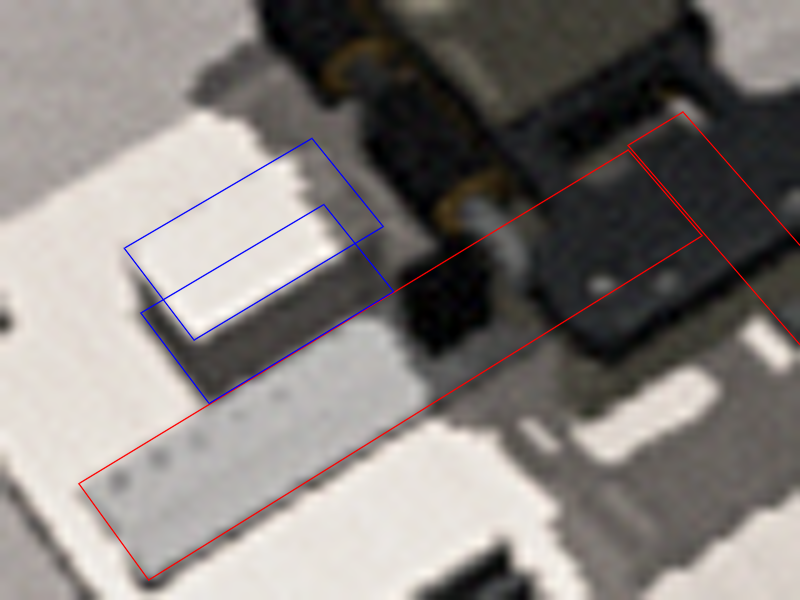

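Request:
send_rows([
  {"grip": 1, "linear": [0, 0.4, 0], "rot": [0, 0, 0]},
  {"grip": 1, "linear": [0, 0.4, 0], "rot": [0, 0, 0]},
  {"grip": 1, "linear": [0, 0, 0], "rot": [0, 0, 0]},
])

```text
t: 21.42
tool_pos: [533.0, -24.6, 35.9]
tool_rot: [0.999, -0.042, -0.0, 0.0]
ft_force: [-1.2, 0.1, -1.7]
grip_width: 11.6
```

```bash
python3 - <<'E'
from st import *
tool(state(),[533.4,-20.7,35.6],np.radians(-4.77))
E
```

```text
t 21.425 pos [533.01 -24.59  35.85] yaw -4.77 tilt [-0.01 -0.  ] F [-1.24  0.09 -1.71] T [ 0.011  0.117 -0.   ] w 11.57 j6 1.51
tool delta at current yaw [ 0.07 -3.91  0.25]
tool delta after yaw [ 0.07 -3.91  0.25] turn about tool z (deg) 0.0 (check sign)
```

Request:
send_rows([
  {"grip": 1, "linear": [0, 0.4, 0.2], "rot": [0, 0, 0]},
  {"grip": 1, "linear": [0, 0.4, 0], "rot": [0, 0, 0]},
  {"grip": 1, "linear": [0, 0, 0], "rot": [0, 0, 0]},
])

```text
t: 21.8
tool_pos: [533.0, -25.1, 35.7]
tool_rot: [0.999, -0.042, -0.0, -0.0]
ft_force: [-0.5, 1.8, -1.2]
grip_width: 11.8
```

```bash
python3 - <<'E'
from st import *
tool(state(),[533.4,-20.7,35.6],np.radians(-4.77))
E
```

```text
t 21.8 pos [532.95 -25.13  35.69] yaw -4.77 tilt [-0.01  0.02] F [-0.47  1.8  -1.25] T [0.363 0.162 0.005] w 11.76 j6 1.51
tool delta at current yaw [ 0.08 -4.45  0.1 ]
tool delta after yaw [ 0.08 -4.45  0.09] turn about tool z (deg) 0.0 (check sign)
```

Request:
send_rows([
  {"grip": 1, "linear": [0, 0.4, 0], "rot": [0, 0, 0]},
  {"grip": 1, "linear": [0, 0, 0], "rot": [0, 0, 0]},
  {"grip": 1, "linear": [0, 0, 0], "rot": [0, 0, 0]},
])

```text
t: 22.18
tool_pos: [533.0, -25.6, 35.7]
tool_rot: [0.999, -0.042, -0.0, -0.0]
ft_force: [-0.7, 1.2, -0.8]
grip_width: 11.4
```

```bash
python3 - <<'E'
from st import *
tool(state(),[533.4,-20.7,35.6],np.radians(-4.77))
E
```

```text
t 22.175 pos [532.96 -25.62  35.71] yaw -4.76 tilt [-0.01  0.01] F [-0.69  1.24 -0.75] T [0.451 0.243 0.052] w 11.43 j6 1.51
tool delta at current yaw [ 0.03 -4.94  0.11]
tool delta after yaw [ 0.03 -4.94  0.11] turn about tool z (deg) 0.01 (check sign)
```

Request:
send_rows([
  {"grip": 1, "linear": [0, 0.4, 0], "rot": [0, 0, 0]},
  {"grip": 1, "linear": [0, 0.3, 0], "rot": [0, 0, 0]},
  {"grip": 1, "linear": [0, 0, 0], "rot": [0, 0, 0]},
])

```text
t: 22.55
tool_pos: [532.9, -26.0, 35.7]
tool_rot: [0.999, -0.042, -0.0, -0.0]
ft_force: [-1.1, 5.4, -0.4]
grip_width: 11.5
```

```bash
python3 - <<'E'
from st import *
tool(state(),[533.4,-20.7,35.6],np.radians(-4.77))
E
```

```text
t 22.55 pos [532.86 -25.99  35.71] yaw -4.76 tilt [-0.01  0.04] F [-1.05  5.43 -0.37] T [0.947 0.272 0.056] w 11.47 j6 1.51
tool delta at current yaw [ 0.09 -5.32  0.11]
tool delta after yaw [ 0.09 -5.32  0.11] turn about tool z (deg) 0.01 (check sign)
```

Request:
send_rows([
  {"grip": 1, "linear": [0.4, 0, 0], "rot": [0, 0, 0]},
  {"grip": 1, "linear": [0, 0, 0], "rot": [0, 0, 0]},
])

```text
t: 22.8
tool_pos: [532.9, -26.0, 35.7]
tool_rot: [0.999, -0.041, -0.001, -0.0]
ft_force: [-3.6, 6.2, 0.5]
grip_width: 11.5
```

```bash
python3 - <<'E'
from st import *
tool(state(),[533.4,-20.7,35.6],np.radians(-4.77))
E
```

```text
t 22.8 pos [532.91 -25.98  35.66] yaw -4.75 tilt [-0.06  0.04] F [-3.63  6.23  0.5 ] T [0.917 0.604 0.1  ] w 11.45 j6 1.51
tool delta at current yaw [ 0.05 -5.31  0.07]
tool delta after yaw [ 0.05 -5.31  0.06] turn about tool z (deg) 0.02 (check sign)
```

Request:
send_rows([
  {"grip": 1, "linear": [0, 0, 0.3], "rot": [0, 0, 0]},
  {"grip": 1, "linear": [0, -0.2, 0], "rot": [0, 0, 0]},
  {"grip": 1, "linear": [0, 0, 0], "rot": [0, 0, 0]},
])

```text
t: 23.18
tool_pos: [532.9, -26.0, 35.6]
tool_rot: [0.999, -0.041, -0.001, -0.0]
ft_force: [-4.2, 3.7, 2.7]
grip_width: 11.6
```

```bash
python3 - <<'E'
from st import *
tool(state(),[533.4,-20.7,35.6],np.radians(-4.77))
E
```

```text
t 23.175 pos [532.89 -25.97  35.56] yaw -4.75 tilt [-0.06  0.02] F [-4.18  3.69  2.75] T [0.774 0.838 0.071] w 11.63 j6 1.51
tool delta at current yaw [ 0.07 -5.3  -0.04]
tool delta after yaw [ 0.07 -5.3  -0.04] turn about tool z (deg) 0.02 (check sign)
```

Request:
send_rows([
  {"grip": 0.84, "linear": [0, 0, 0], "rot": [0, 0, 0]},
  {"grip": 0.75, "linear": [0, 0, 0], "rot": [0, 0, 0]},
  {"grip": 0.7, "linear": [0, 0, 0], "rot": [0, 0, 0]},
  {"grip": 0.7, "linear": [0, 0, 0], "rot": [0, 0, 0]},
])

```text
t: 23.68
tool_pos: [533.5, -26.4, 35.5]
tool_rot: [0.999, -0.042, 0.0, 0.0]
ft_force: [-0.9, 0.0, -0.3]
grip_width: 27.9
```

```bash
python3 - <<'E'
from st import *
tool(state(),[533.4,-20.7,35.6],np.radians(-4.77))
E
```

```text
t 23.675 pos [533.55 -26.4   35.54] yaw -4.77 tilt [ 0.02 -0.01] F [-0.87  0.02 -0.27] T [0.093 0.022 0.023] w 27.91 j6 1.51
tool delta at current yaw [-0.62 -5.67 -0.06]
tool delta after yaw [-0.62 -5.67 -0.06] turn about tool z (deg) -0.0 (check sign)
```

Free. Lift straight up and retreat along the plate's +y side, clear of everything.

Request:
send_rows([
  {"grip": 0.7, "linear": [0, 0, -10], "rot": [0, 0, 0]},
  {"grip": 0.7, "linear": [0, 0, -30], "rot": [0, 0, 0]},
  {"grip": 0.7, "linear": [0, 0, -50], "rot": [0, 0, 0]},
  {"grip": 0.7, "linear": [0, 0, -50], "rot": [0, 0, 0]},
  {"grip": 0.7, "linear": [-20, 50, -20], "rot": [0, 0, 0]},
])

```text
t: 24.3
tool_pos: [511.8, -73.3, 200.5]
tool_rot: [0.999, -0.039, 0.004, 0.0]
ft_force: [0.5, 0.5, -1.2]
grip_width: 27.9
```

Request:
send_rows([
  {"grip": 0.7, "linear": [-20, 55, 0], "rot": [0, 0, 0]},
  {"grip": 0.7, "linear": [-20, 55, 0], "rot": [0, 0, 0]},
  {"grip": 0.7, "linear": [-20, 55, 0], "rot": [0, 0, 0]},
  {"grip": 0.7, "linear": [-20, 55, 0], "rot": [0, 0, 0]},
  {"grip": 0.7, "linear": [-20, 55, 0], "rot": [0, 0, 0]},
])

```text
t: 24.92
tool_pos: [385.9, -341.9, 196.5]
tool_rot: [0.999, -0.042, 0.001, 0.001]
ft_force: [1.6, -0.1, -0.0]
grip_width: 27.9
```

Request:
send_rows([
  {"grip": 0.7, "linear": [-10, 50, 0], "rot": [0, 0, 0]},
  {"grip": 0.7, "linear": [-10, 30, 0], "rot": [0, 0, 0]},
  {"grip": 0.7, "linear": [0, 0, 0], "rot": [0, 0, 0]},
  {"grip": 0.7, "linear": [0, 0, 0], "rot": [0, 0, 0]},
])

```text
t: 25.42
tool_pos: [360.4, -417.7, 195.8]
tool_rot: [0.999, -0.042, 0.0, -0.0]
ft_force: [-0.7, 0.1, 0.5]
grip_width: 27.9
```

```bash
python3 - <<'E'
from st import *
tool(state())
SQ=rect(0,150,0,30,4)+rect(-16,0,0,100,6)
I={}
for n in CAM:
    f=robot.grab_frame(n);np.save(f"pics/{n}10.npy",f);I[n]=f
    cv2.imwrite(f"pics/full10_{n}.png",f[:,:,::-1])
    u=proj(n,[[560,-10,25]])[0].astype(int)
    crop(f,u[0]-55,u[1]-42,u[0]+55,u[1]+42,7,[],f"pics/d_{n}.png")
E
```

```text
t 25.425 pos [ 360.43 -417.72  195.78] yaw -4.78 tilt [0.02 0.01] F [-0.67  0.14  0.51] T [ 0.024  0.021 -0.033] w 27.94 j6 0.7
```

View pics/d_top.png

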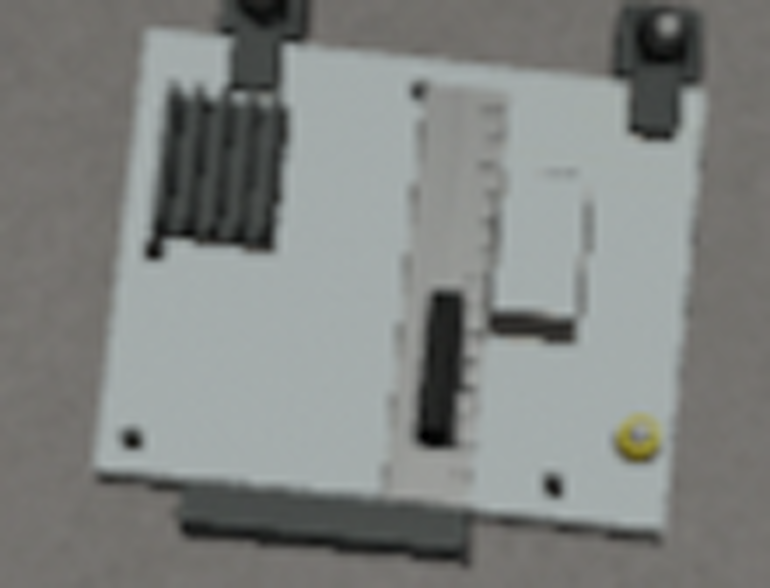

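View pics/d_scene.png

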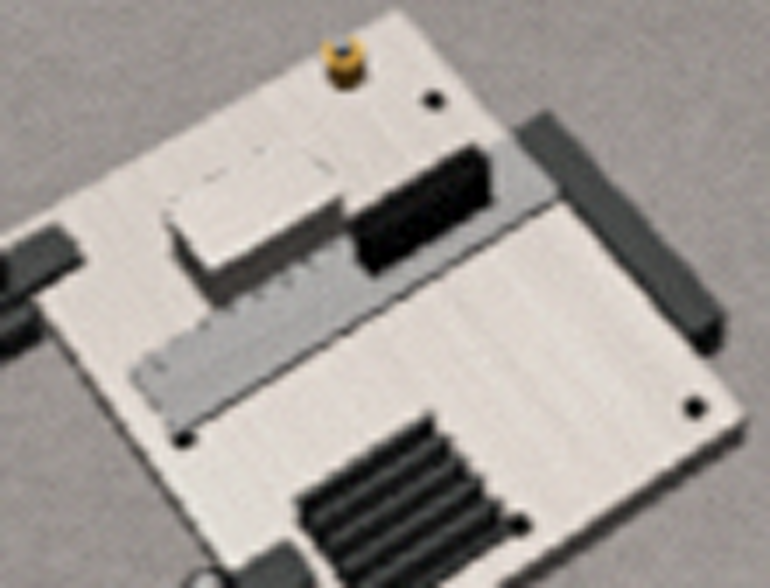

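View pics/full10_scene.png

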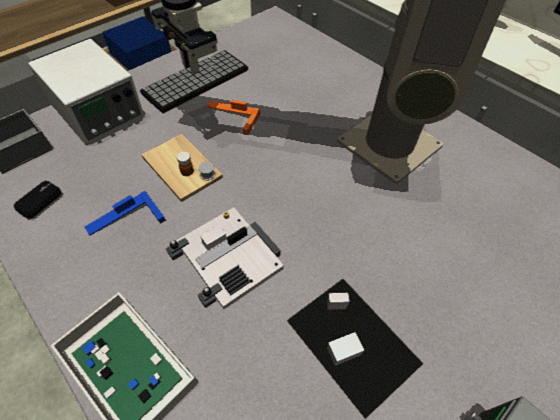

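```bash
python3 - <<'E'
from h import *
I={n:np.load(f"pics/{n}10.npy") for n in CAM}
pl=np.array([490.41,-5.97,np.radians(-4.76)])
SQ=[((75,30,4),(150,30,4)),((0,30,4),(75,30,4)),((150,0,4),(150,30,4)),((-16,0,6),(-16,100,6)),((-16,100,6),(0,100,6))]
BL=rect(-25,25,-15,15,0)
c,s=np.cos(pl[2]),np.sin(pl[2])
for cams in (["top"],["scene"],["top","scene"]):
    for segs,z,x0,nm in ((SQ,18,[487.5,-37.5,pl[2]],"sq"),(PLATE[:4],18,pl,"plate")):
        x,sc=fit(I,{n:segs for n in cams},x0,z,sig=(1,.7),step0=(1,1,.01))
        d=x[:2]-pl[:2];print(cams,nm,"in plate frame",np.round([c*d[0]+s*d[1],-s*d[0]+c*d[1],np.degrees(x[2]-pl[2])],2),round(sc,2))
        if nm=="sq":P=x
for n in CAM:
    u=proj(n,[[565,-30,25]])[0].astype(int)
    sq=(pl[0]+c*0-s*-30.5,pl[1]+s*0+c*-30.5,pl[2])
    crop(I[n],u[0]-35,u[1]-28,u[0]+35,u[1]+35,11,[],f"pics/e_{n}.png")
E
```

```text
['top'] sq in plate frame [  1.48 -30.97   0.97] 9.76
['top'] plate in plate frame [-0.11 -0.61  0.08] 22.35
['scene'] sq in plate frame [  1.65 -28.1    0.66] 28.35
['scene'] plate in plate frame [ 0.08  0.09 -0.04] 35.92
['top', 'scene'] sq in plate frame [  1.54 -28.58   0.77] 36.87
['top', 'scene'] plate in plate frame [-0.   -0.14  0.01] 58.14
```

View pics/e_scene.png

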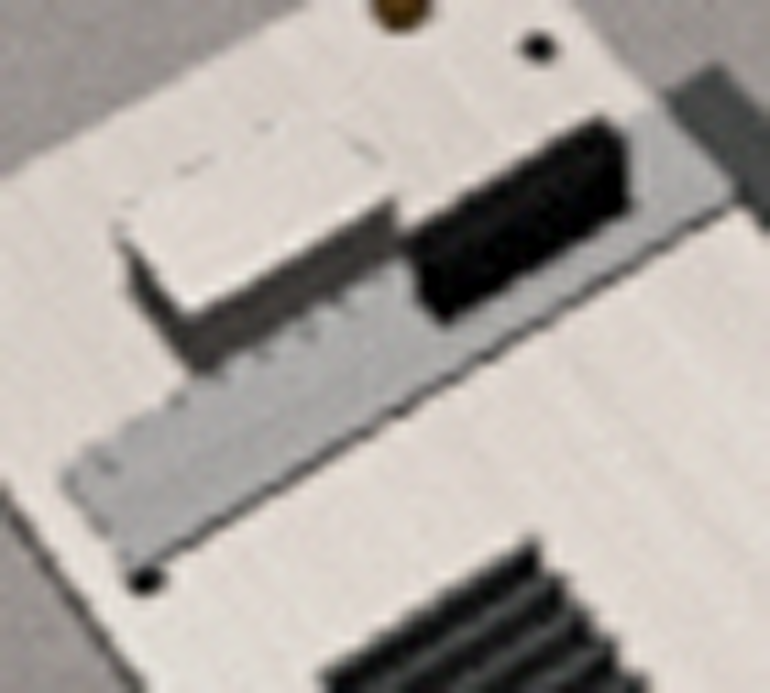

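View pics/e_top.png

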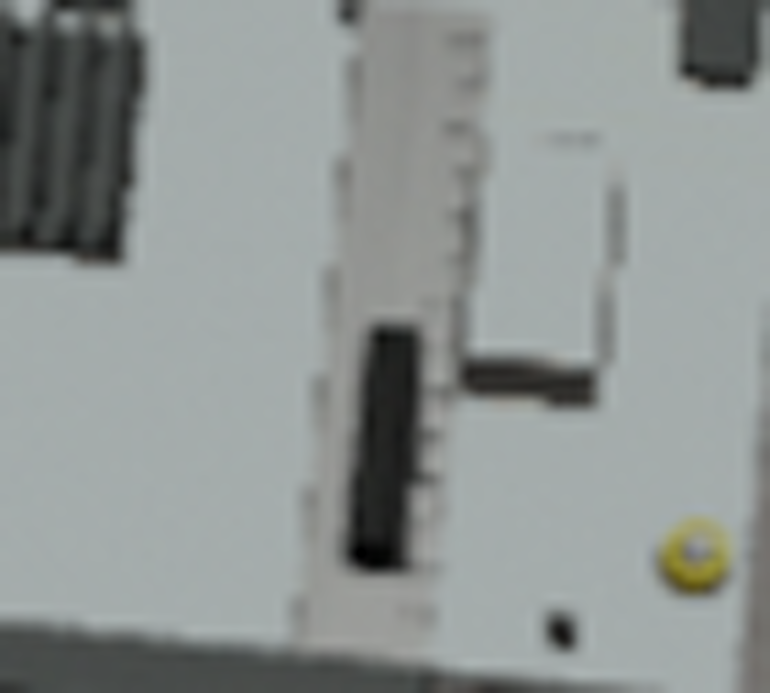

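```bash
python3 - <<'E'
from h import *
I={n:np.load(f"pics/{n}10.npy") for n in CAM}
pl=np.array([490.41,-5.97,np.radians(-4.76)])
c,s=np.cos(pl[2]),np.sin(pl[2])
E={"blade left x0..150":((5,0,22),(145,0,22),1,0,[-1]),
}
def edge(n,a,b,z,axis,off0,rng=3.0,sgn=None):
    # edge nominal a->b in plate frame; search shift along normal & rotation about middle
    G=grads(I[n],.7); a=np.array(a,float);b=np.array(b,float);m=(a+b)/2;d=(b-a)/np.linalg.norm(b-a);nn=np.array([-d[1],d[0]])
    L=np.linalg.norm(b-a);t=np.linspace(-L/2,L/2,int(L))
    res=[]
    for sh in np.arange(-rng,rng+.01,.1):
        for th in np.radians(np.arange(-2,2.01,.1)):
            p=m+np.outer(t,np.cos(th)*d+np.sin(th)*nn)+sh*nn
            W=place(np.c_[p,np.full(len(p),0.)],*pl,z);u=proj(n,W);du=u[-1]-u[0];du/=np.linalg.norm(du)
            gx=map_coordinates(G[0],[u[:,1],u[:,0]],order=1);gy=map_coordinates(G[1],[u[:,1],u[:,0]],order=1)
            v=(gx*-du[1]+gy*du[0]).mean();res.append((v,sh,np.degrees(th)))
    mx=max(res);mn=min(res)
    return [tuple(np.round(r,2)) for r in (mx,mn)]
Y=-30.8
T=[("plate front",(0,-95),(0,-45),18),("plate left",(5,100),(155,100),18),("plate right",(5,-100),(120,-100),18),("plate far mid",(160,-60),(160,40),18),
("blade left",(5,Y+30),(145,Y+30),22),("blade right far",(118,Y),(148,Y),22),("blade right near",(3,Y),(60,Y),22),("blade end",(150,Y+2),(150,Y+28),22),("stock outer",(-16,Y+2),(-16,Y+98),24),("stock inner",(0,Y+32),(0,Y+98),24),("stock leftend",(-15,Y+100),(-1,Y+100),24),("stock rightend",(-15,Y),(-1,Y),24)]
for nm,a,b,z in T:
    for n in CAM: print(nm,n,"(strength,shift mm,+ang deg) rise/fall",*[tuple(map(float,e)) for e in edge(n,a,b,z,0,0)])
E
```

```text
plate front scene (strength,shift mm,+ang deg) rise/fall (21.71, 0.0, -0.6) (11.59, -3.0, -2.0)
plate front top (strength,shift mm,+ang deg) rise/fall (33.81, 0.0, -0.4) (10.68, 3.0, -2.0)
plate left scene (strength,shift mm,+ang deg) rise/fall (55.5, 0.3, 0.1) (22.84, 3.0, 2.0)
plate left top (strength,shift mm,+ang deg) rise/fall (19.38, -0.4, 0.0) (9.44, 3.0, 0.7)
plate right scene (strength,shift mm,+ang deg) rise/fall (-8.32, 3.0, 2.0) (-18.39, -0.8, 0.7)
plate right top (strength,shift mm,+ang deg) rise/fall (-7.75, 3.0, -0.1) (-18.5, -0.5, 0.7)
plate far mid scene (strength,shift mm,+ang deg) rise/fall (-6.42, -3.0, -0.6) (-38.98, 0.2, -0.2)
plate far mid top (strength,shift mm,+ang deg) rise/fall (-10.66, -3.0, -0.7) (-19.77, 0.3, 0.0)
blade left scene (strength,shift mm,+ang deg) rise/fall (11.92, -2.6, 0.2) (-31.72, 3.0, 0.3)
blade left top (strength,shift mm,+ang deg) rise/fall (-2.73, -3.0, -0.8) (-8.96, 0.9, 0.8)
blade right far scene (strength,shift mm,+ang deg) rise/fall (16.46, -0.1, 2.0) (8.32, 3.0, 2.0)
blade right far top (strength,shift mm,+ang deg) rise/fall (11.
[... 470 characters left out ...]
-12.6, 3.0, 0.9) (-27.88, -0.6, 0.2)
stock outer top (strength,shift mm,+ang deg) rise/fall (12.26, -0.9, 0.5) (-13.43, 3.0, 0.4)
stock inner scene (strength,shift mm,+ang deg) rise/fall (54.32, -2.4, 0.2) (2.51, 3.0, 0.3)
stock inner top (strength,shift mm,+ang deg) rise/fall (32.43, 1.0, 0.5) (12.42, -3.0, -0.5)
stock leftend scene (strength,shift mm,+ang deg) rise/fall (11.45, -1.2, 2.0) (-6.26, 3.0, 2.0)
stock leftend top (strength,shift mm,+ang deg) rise/fall (-2.6, 3.0, -2.0) (-6.65, -1.4, -2.0)
stock rightend scene (strength,shift mm,+ang deg) rise/fall (24.36, 0.3, 2.0) (13.96, -3.0, -2.0)
stock rightend top (strength,shift mm,+ang deg) rise/fall (12.91, -3.0, 2.0) (-1.36, 2.6, -2.0)
```

```bash
python3 - <<'E'
from st import *
tool(state(),[455,21.7,100],np.radians(-4.77))
E
```

```text
t 25.525 pos [ 360.8  -417.24  195.71] yaw -4.7 tilt [0.02 0.  ] F [-0.21  0.86 -0.42] T [ 0.044 -0.037 -0.024] w 28.19 j6 0.7
tool delta at current yaw [  57.91 -445.17   95.78]
tool delta after yaw [  57.37 -445.26   95.71] turn about tool z (deg) 0.07 (check sign)
```

Request:
send_rows([
  {"grip": 1, "linear": [2, -15, 0], "rot": [0, 0, 0]},
  {"grip": 1, "linear": [5.5, -40, 0], "rot": [0, 0, 0]},
  {"grip": 1, "linear": [6, -48, 0], "rot": [0, 0, 0]},
  {"grip": 1, "linear": [6, -48, 0], "rot": [0, 0, 0]},
  {"grip": 1, "linear": [6, -48, 0], "rot": [0, 0, 0]},
])

```text
t: 26.15
tool_pos: [402.3, -219.1, 195.5]
tool_rot: [0.999, -0.041, 0.0, -0.0]
ft_force: [1.2, 0.1, -0.5]
grip_width: 0.5
```

Request:
send_rows([
  {"grip": 1, "linear": [6, -48, 0], "rot": [0, 0, 0]},
  {"grip": 1, "linear": [6, -48, 0], "rot": [0, 0, 0]},
  {"grip": 1, "linear": [6, -48, 10], "rot": [0, 0, 0]},
  {"grip": 1, "linear": [6, -48, 10], "rot": [0, 0, 0]},
  {"grip": 1, "linear": [4, -40, 10], "rot": [0, 0, 0]},
])

```text
t: 26.78
tool_pos: [448.9, 10.0, 165.4]
tool_rot: [0.999, -0.04, 0.0, -0.0]
ft_force: [0.9, 0.1, 0.3]
grip_width: 0.4
```

Request:
send_rows([
  {"grip": 1, "linear": [0, 0, 30], "rot": [0, 0, 0]},
  {"grip": 1, "linear": [0, 0, 0], "rot": [0, 0, 0]},
  {"grip": 1, "linear": [0, 0, 0], "rot": [0, 0, 0]},
])

```text
t: 27.15
tool_pos: [449.3, 7.2, 136.3]
tool_rot: [0.999, -0.041, 0.0, -0.0]
ft_force: [-0.7, -0.5, -0.1]
grip_width: 0.3
```

```bash
python3 - <<'E'
from st import *
tool(state(),[455,21.7,40],np.radians(-4.77))
E
```

```text
t 27.15 pos [449.32   7.15 136.33] yaw -4.75 tilt [ 0.04 -0.  ] F [-0.72 -0.5  -0.13] T [ 0.074 -0.041  0.101] w 0.35 j6 1.56
tool delta at current yaw [  4.4  -14.97  96.34]
tool delta after yaw [  4.45 -14.97  96.33] turn about tool z (deg) 0.02 (check sign)
```

Request:
send_rows([
  {"grip": 1, "linear": [3, -15, 20], "rot": [0, 0, 0]},
  {"grip": 1, "linear": [0, 0, 35], "rot": [0, 0, 0]},
  {"grip": 1, "linear": [0, 0, 35], "rot": [0, 0, 0]},
  {"grip": 1, "linear": [0, 0, 20], "rot": [0, 0, 0]},
  {"grip": 1, "linear": [0, 0, 0], "rot": [0, 0, 0]},
])

```text
t: 27.78
tool_pos: [452.9, 21.2, 25.2]
tool_rot: [0.999, -0.042, -0.001, -0.0]
ft_force: [-0.4, -0.4, 1.5]
grip_width: 0.4
```

Request:
send_rows([
  {"grip": 1, "linear": [0, 0, 0], "rot": [0, 0, 0]},
])

```text
t: 27.9
tool_pos: [454.9, 21.2, 27.2]
tool_rot: [0.999, -0.042, 0.001, 0.0]
ft_force: [0.4, 0.8, -0.1]
grip_width: 0.7
```

```bash
python3 - <<'E'
from st import *
tool(state(),[459,21.7,22],np.radians(-4.77))
f=robot.grab_frame("top")
u=proj("top",[[490,0,25]])[0].astype(int)
crop(f,u[0]-50,u[1]-38,u[0]+50,u[1]+38,8,[],"pics/g.png")
E
```

```text
t 27.9 pos [454.93  21.21  27.22] yaw -4.8 tilt [ 0.14 -0.01] F [ 0.39  0.85 -0.1 ] T [ 0.027  0.038 -0.033] w 0.72 j6 1.59
tool delta at current yaw [ 4.   -0.83  5.23]
tool delta after yaw [ 4.02 -0.83  5.22] turn about tool z (deg) -0.03 (check sign)
```

View pics/g.png

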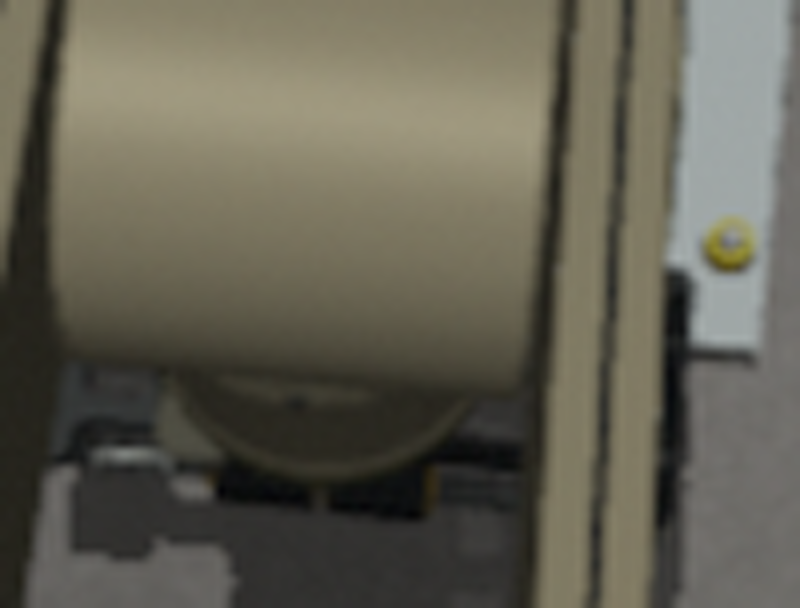

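Request:
send_rows([
  {"grip": 1, "linear": [4, 0, 4], "rot": [0, 0, 0]},
  {"grip": 1, "linear": [4, 0, 0], "rot": [0, 0, 0]},
  {"grip": 1, "linear": [1, 0, 0], "rot": [0, 0, 0]},
  {"grip": 1, "linear": [0, 0, 0], "rot": [0, 0, 0]},
])

```text
t: 28.45
tool_pos: [462.6, 20.8, 21.5]
tool_rot: [0.999, -0.042, -0.0, -0.0]
ft_force: [-0.2, 0.5, 0.0]
grip_width: 0.6
```

```bash
python3 - <<'E'
from st import *
tool(state(),[469,20.7,22],np.radians(-4.77))
E
```

```text
t 28.45 pos [462.64  20.84  21.47] yaw -4.76 tilt [-0.  0.] F [-0.16  0.48  0.02] T [ 0.05  -0.002  0.012] w 0.61 j6 1.59
tool delta at current yaw [ 6.35 -0.39 -0.53]
tool delta after yaw [ 6.35 -0.39 -0.53] turn about tool z (deg) 0.01 (check sign)
```

Request:
send_rows([
  {"grip": 1, "linear": [1.5, 0, 0], "rot": [0, 0, 0]},
  {"grip": 1, "linear": [1, 0, 0], "rot": [0, 0, 0]},
  {"grip": 1, "linear": [0, 0, 0], "rot": [0, 0, 0]},
])

```text
t: 28.82
tool_pos: [465.1, 20.6, 21.5]
tool_rot: [0.999, -0.042, 0.0, -0.0]
ft_force: [0.9, -0.3, 0.1]
grip_width: 0.5
```

Request:
send_rows([
  {"grip": 1, "linear": [1, 0, 0], "rot": [0, 0, 0]},
  {"grip": 1, "linear": [0.7, 0, 0], "rot": [0, 0, 0]},
  {"grip": 1, "linear": [0, 0, 0], "rot": [0, 0, 0]},
])

```text
t: 29.2
tool_pos: [466.8, 20.4, 21.5]
tool_rot: [0.999, -0.042, 0.0, 0.0]
ft_force: [-0.5, -0.4, -0.1]
grip_width: 0.6
```

```bash
python3 - <<'E'
from st import *
tool(state(),[469,20.7,22],np.radians(-4.77))
E
```

```text
t 29.2 pos [466.78  20.45  21.46] yaw -4.76 tilt [ 0. -0.] F [-0.51 -0.44 -0.12] T [0.043 0.032 0.076] w 0.64 j6 1.59
tool delta at current yaw [ 2.19 -0.44 -0.54]
tool delta after yaw [ 2.19 -0.44 -0.54] turn about tool z (deg) 0.01 (check sign)
```

Request:
send_rows([
  {"grip": 1, "linear": [0.6, 0, 0], "rot": [0, 0, 0]},
  {"grip": 1, "linear": [0.5, 0, 0], "rot": [0, 0, 0]},
  {"grip": 1, "linear": [0, 0, 0], "rot": [0, 0, 0]},
])

```text
t: 29.58
tool_pos: [467.9, 20.4, 21.4]
tool_rot: [0.999, -0.042, 0.0, 0.0]
ft_force: [-0.2, -0.8, 0.8]
grip_width: 0.2
```

Request:
send_rows([
  {"grip": 1, "linear": [0.5, 0, 0], "rot": [0, 0, 0]},
  {"grip": 1, "linear": [0, 0, 0], "rot": [0, 0, 0]},
])

```text
t: 29.82
tool_pos: [468.3, 20.3, 21.4]
tool_rot: [0.999, -0.042, -0.0, -0.0]
ft_force: [-0.2, -0.0, 0.4]
grip_width: 0.7
```

Request:
send_rows([
  {"grip": 1, "linear": [0.5, 0, 0], "rot": [0, 0, 0]},
  {"grip": 1, "linear": [0, 0, 0], "rot": [0, 0, 0]},
])

```text
t: 30.08
tool_pos: [468.4, 20.4, 21.3]
tool_rot: [0.999, -0.042, -0.0, -0.0]
ft_force: [-1.3, 0.5, 0.8]
grip_width: 0.3
```

Request:
send_rows([
  {"grip": 1, "linear": [0.5, 0, 0], "rot": [0, 0, 0]},
  {"grip": 1, "linear": [0, 0, 0], "rot": [0, 0, 0]},
])

```text
t: 30.32
tool_pos: [468.6, 20.4, 21.1]
tool_rot: [0.999, -0.042, -0.001, -0.0]
ft_force: [-4.7, 1.3, 2.0]
grip_width: 0.7
```

Request:
send_rows([
  {"grip": 1, "linear": [0.5, 0, 0], "rot": [0, 0, 0]},
  {"grip": 1, "linear": [0, 0, 0], "rot": [0, 0, 0]},
])

```text
t: 30.58
tool_pos: [468.6, 20.5, 21.0]
tool_rot: [0.999, -0.042, -0.001, -0.0]
ft_force: [-7.7, 1.9, 3.3]
grip_width: 0.7
```

```bash
python3 - <<'E'
from st import *
tool(state())
E
```

```text
t 30.575 pos [468.61  20.47  20.95] yaw -4.76 tilt [-0.15  0.02] F [-7.65  1.87  3.28] T [0.33  1.221 0.059] w 0.7 j6 1.59
```

Request:
send_rows([
  {"grip": 1, "linear": [-4, 0, 0], "rot": [0, 0, 0]},
  {"grip": 1, "linear": [-6, 0, -10], "rot": [0, 0, 0]},
  {"grip": 1, "linear": [0, 0, -40], "rot": [0, 0, 0]},
  {"grip": 1, "linear": [0, 0, -30], "rot": [0, 0, 0]},
  {"grip": 1, "linear": [40, -3, 0], "rot": [0, 0, 0]},
])

```text
t: 31.2
tool_pos: [502.1, 20.6, 106.5]
tool_rot: [0.999, -0.042, 0.004, 0.0]
ft_force: [0.8, 0.1, -0.2]
grip_width: 0.4
```

Request:
send_rows([
  {"grip": 1, "linear": [40, 5, 0], "rot": [0, 0, 0]},
  {"grip": 1, "linear": [14, 5, 0], "rot": [0, 0, 0]},
  {"grip": 1, "linear": [0, 0, 0], "rot": [0, 0, 0]},
  {"grip": 1, "linear": [0, 0, 0], "rot": [0, 0, 0]},
])

```text
t: 31.7
tool_pos: [552.4, 6.4, 101.7]
tool_rot: [0.999, -0.042, -0.0, -0.0]
ft_force: [-0.7, 0.5, -0.3]
grip_width: 0.7
```

```bash
python3 - <<'E'
from st import *
tool(state(),[553.5,6,35],np.radians(-4.77))
E
```

```text
t 31.7 pos [552.35   6.43 101.72] yaw -4.77 tilt [-0.  0.] F [-0.68  0.53 -0.26] T [0.093 0.011 0.01 ] w 0.69 j6 1.57
tool delta at current yaw [ 1.18  0.34 66.72]
tool delta after yaw [ 1.18  0.33 66.72] turn about tool z (deg) 0.0 (check sign)
```

Request:
send_rows([
  {"grip": 1, "linear": [1.2, 0, 25], "rot": [0, 0, 0]},
  {"grip": 1, "linear": [0, 0, 25], "rot": [0, 0, 0]},
  {"grip": 1, "linear": [0, 0, 14], "rot": [0, 0, 0]},
  {"grip": 1, "linear": [0, 0, 0], "rot": [0, 0, 0]},
  {"grip": 1, "linear": [0, 0, 0], "rot": [0, 0, 0]},
])

```text
t: 32.33
tool_pos: [554.8, 6.2, 38.6]
tool_rot: [0.999, -0.042, 0.001, 0.0]
ft_force: [0.3, -0.6, 0.1]
grip_width: 0.3
```

```bash
python3 - <<'E'
from st import *
tool(state(),[553.5,-1.5,35],np.radians(-4.77))
E
```

```text
t 32.325 pos [554.77   6.19  38.56] yaw -4.76 tilt [ 0.09 -0.01] F [ 0.31 -0.65  0.08] T [0.066 0.005 0.028] w 0.3 j6 1.57
tool delta at current yaw [-0.63  7.77  3.56]
tool delta after yaw [-0.62  7.77  3.56] turn about tool z (deg) 0.01 (check sign)
```

Request:
send_rows([
  {"grip": 1, "linear": [0, 3, 2], "rot": [0, 0, 0]},
  {"grip": 1, "linear": [0, 3, 0], "rot": [0, 0, 0]},
  {"grip": 1, "linear": [0, 1, 0], "rot": [0, 0, 0]},
  {"grip": 1, "linear": [0, 0, 0], "rot": [0, 0, 0]},
])

```text
t: 32.83
tool_pos: [553.6, -1.0, 35.5]
tool_rot: [0.999, -0.042, 0.0, -0.0]
ft_force: [-0.7, 0.2, 0.1]
grip_width: 0.8
```

Request:
send_rows([
  {"grip": 1, "linear": [0, 0.8, 0], "rot": [0, 0, 0]},
  {"grip": 1, "linear": [0, 0.6, 0], "rot": [0, 0, 0]},
  {"grip": 1, "linear": [0, 0, 0], "rot": [0, 0, 0]},
])

```text
t: 33.2
tool_pos: [553.4, -2.2, 35.4]
tool_rot: [0.999, -0.042, -0.0, -0.0]
ft_force: [-0.6, 0.8, -0.3]
grip_width: 0.6
```

Request:
send_rows([
  {"grip": 1, "linear": [0, 0.6, 0], "rot": [0, 0, 0]},
  {"grip": 1, "linear": [0, 0.5, 0], "rot": [0, 0, 0]},
  {"grip": 1, "linear": [0, 0, 0], "rot": [0, 0, 0]},
])

```text
t: 33.58
tool_pos: [553.4, -3.3, 35.5]
tool_rot: [0.999, -0.042, 0.0, -0.0]
ft_force: [-0.0, 0.1, 0.1]
grip_width: 0.5
```

Request:
send_rows([
  {"grip": 1, "linear": [0, 0.5, 0], "rot": [0, 0, 0]},
  {"grip": 1, "linear": [0, 0.4, 0], "rot": [0, 0, 0]},
  {"grip": 1, "linear": [0, 0, 0], "rot": [0, 0, 0]},
])

```text
t: 33.95
tool_pos: [553.2, -4.2, 35.4]
tool_rot: [0.999, -0.042, -0.0, 0.0]
ft_force: [-0.5, 0.4, 0.2]
grip_width: 0.5
```

Request:
send_rows([
  {"grip": 1, "linear": [0, 0.5, 0], "rot": [0, 0, 0]},
  {"grip": 1, "linear": [0, 0, 0], "rot": [0, 0, 0]},
])

```text
t: 34.2
tool_pos: [553.2, -4.7, 35.5]
tool_rot: [0.999, -0.042, 0.0, 0.0]
ft_force: [-0.5, -0.3, 0.2]
grip_width: 0.3
```

Request:
send_rows([
  {"grip": 1, "linear": [0, 0.5, 0], "rot": [0, 0, 0]},
  {"grip": 1, "linear": [0, 0.5, 0], "rot": [0, 0, 0]},
  {"grip": 1, "linear": [0, 0, 0], "rot": [0, 0, 0]},
])

```text
t: 34.58
tool_pos: [553.1, -5.7, 35.4]
tool_rot: [0.999, -0.042, 0.0, 0.0]
ft_force: [-0.1, 0.4, -0.4]
grip_width: 0.7
```

Request:
send_rows([
  {"grip": 1, "linear": [0, 0.5, 0], "rot": [0, 0, 0]},
  {"grip": 1, "linear": [0, 0.5, 0], "rot": [0, 0, 0]},
  {"grip": 1, "linear": [0, 0, 0], "rot": [0, 0, 0]},
])

```text
t: 34.95
tool_pos: [553.1, -6.4, 35.5]
tool_rot: [0.999, -0.042, 0.0, -0.0]
ft_force: [-1.1, 2.3, 0.8]
grip_width: 0.4
```

```bash
python3 - <<'E'
from st import *
tool(state())
f=robot.grab_frame("scene");np.save("pics/scene11.npy",f)
u=proj("scene",[[550,-15,30]])[0].astype(int)
crop(f,u[0]-35,u[1]-28,u[0]+35,u[1]+28,11,[],"pics/g2.png")
E
```

```text
t 34.95 pos [553.09  -6.4   35.55] yaw -4.76 tilt [0.01 0.03] F [-1.13  2.34  0.83] T [ 0.511  0.107 -0.023] w 0.43 j6 1.55
```

View pics/g2.png

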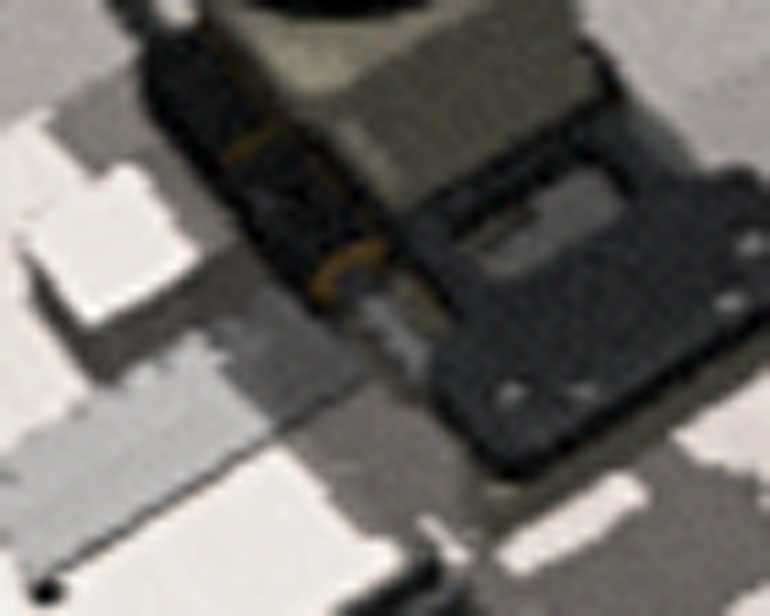

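Contact just starting (2.3 N). A little more.

Request:
send_rows([
  {"grip": 1, "linear": [0, 0.4, 0], "rot": [0, 0, 0]},
  {"grip": 1, "linear": [0, 0, 0], "rot": [0, 0, 0]},
])

```text
t: 35.25
tool_pos: [553.2, -6.8, 35.7]
tool_rot: [0.999, -0.042, 0.0, -0.0]
ft_force: [-0.7, 5.7, 3.2]
grip_width: 0.3
```

Request:
send_rows([
  {"grip": 1, "linear": [0, 0.3, 0], "rot": [0, 0, 0]},
  {"grip": 1, "linear": [0, 0, 0], "rot": [0, 0, 0]},
])

```text
t: 35.5
tool_pos: [553.3, -7.4, 35.6]
tool_rot: [0.999, -0.042, 0.0, -0.0]
ft_force: [0.5, 5.0, 3.6]
grip_width: 0.7
```

Request:
send_rows([
  {"grip": 1, "linear": [0, -4, 0], "rot": [0, 0, 0]},
  {"grip": 1, "linear": [0, -6, -10], "rot": [0, 0, 0]},
  {"grip": 1, "linear": [0, 0, -50], "rot": [0, 0, 0]},
  {"grip": 1, "linear": [0, 0, -60], "rot": [0, 0, 0]},
  {"grip": 1, "linear": [-40, 45, -20], "rot": [0, 0, 0]},
])

```text
t: 36.12
tool_pos: [514.5, -37.8, 181.1]
tool_rot: [0.999, -0.04, 0.004, 0.001]
ft_force: [-0.8, -1.3, -0.0]
grip_width: 0.5
```

Request:
send_rows([
  {"grip": 1, "linear": [-25, 55, 0], "rot": [0, 0, 0]},
  {"grip": 1, "linear": [-20, 55, 0], "rot": [0, 0, 0]},
  {"grip": 1, "linear": [-20, 55, 0], "rot": [0, 0, 0]},
  {"grip": 1, "linear": [-20, 55, 0], "rot": [0, 0, 0]},
  {"grip": 1, "linear": [-20, 55, 0], "rot": [0, 0, 0]},
])

```text
t: 36.75
tool_pos: [382.4, -305.3, 176.0]
tool_rot: [0.999, -0.042, 0.0, 0.001]
ft_force: [1.5, -0.7, 0.3]
grip_width: 0.3
```

Request:
send_rows([
  {"grip": 1, "linear": [-10, 50, 0], "rot": [0, 0, 0]},
  {"grip": 1, "linear": [-10, 30, 0], "rot": [0, 0, 0]},
  {"grip": 1, "linear": [0, 0, 0], "rot": [0, 0, 0]},
])

```text
t: 37.12
tool_pos: [355.7, -383.5, 175.5]
tool_rot: [0.999, -0.043, -0.0, 0.0]
ft_force: [0.6, -0.5, 0.5]
grip_width: 0.5
```

```bash
python3 - <<'E'
from st import *
tool(state())
for n in CAM:
    f=robot.grab_frame(n);np.save(f"pics/{n}12.npy",f)
    u=proj(n,[[560,-10,25]])[0].astype(int)
    crop(f,u[0]-55,u[1]-42,u[0]+55,u[1]+42,7,[],f"pics/k_{n}.png")
    cv2.imwrite(f"pics/full12_{n}.png",f[:,:,::-1])
E
```

```text
t 37.125 pos [ 355.7  -383.47  175.52] yaw -4.95 tilt [-0.03 -0.04] F [ 0.57 -0.47  0.46] T [ 0.069  0.062 -0.026] w 0.52 j6 0.74
```

View pics/k_top.png

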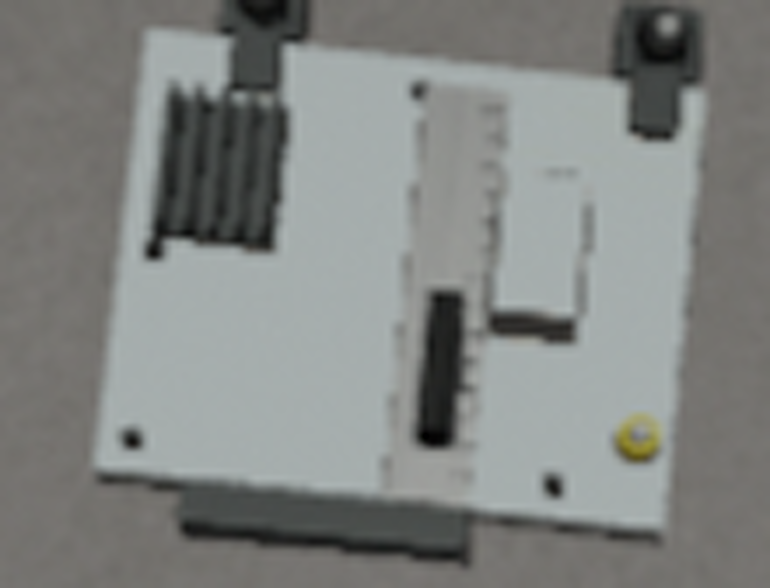

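View pics/k_scene.png

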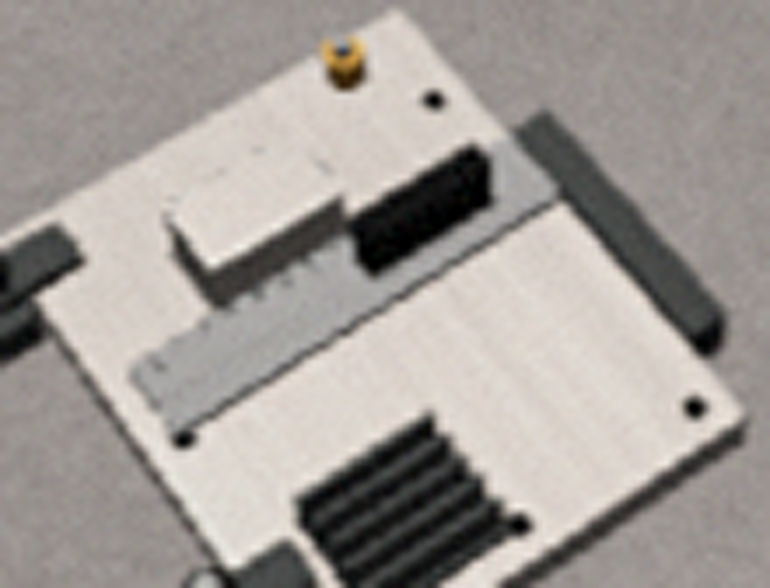

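```bash
python3 - <<'E'
from h import *
for n,(u0,v0,u1,v1) in (("top",(270,125,330,200)),("scene",(195,210,285,300))):
    a=np.load(f"pics/{n}10.npy");b=np.load(f"pics/{n}12.npy")
    d=np.abs(a.astype(int)-b).max(2)[v0:v1,u0:u1];print(n,d.mean().round(2),np.percentile(d,[50,90,99,100]),(d>25).sum())
    ys,xs=np.where(d>25);print(list(zip(xs+u0,ys+v0))[:20])
for k in ("scene",):
    a=np.load("pics/scene0.npy").astype(int);b=np.load("pics/scene12.npy").astype(int)
    for nm,P in (("wide",(533,308,35)),("slim",(473,232,43)),("jar",(500,-280,75)),("spool",(467,-237,45))):
        u=proj("scene",[P])[0].astype(int);d=np.abs(a-b).max(2)[u[1]-14:u[1]+14,u[0]-10:u[0]+10];print(nm,u,d.mean().round(1),d.max())
E
```

```text
top 1.79 [ 2.  3.  6. 30.] 2
[(np.int64(288), np.int64(178)), (np.int64(272), np.int64(193))]
scene 3.92 [ 3.  7. 11. 39.] 2
[(np.int64(240), np.int64(228)), (np.int64(220), np.int64(257))]
wide [345 345] 3.7 17
slim [338 296] 4.6 22
jar [183 155] 32.7 220
spool [205 166] 14.0 146
```

```bash
python3 - <<'E'
from h import *
a=np.load("pics/scene0.npy");b=np.load("pics/scene12.npy")
c=np.hstack([a[125:205,130:230],b[125:205,130:230]])
cv2.imwrite("pics/jar.png",cv2.resize(c,None,fx=4,fy=4,interpolation=cv2.INTER_CUBIC)[:,:,::-1])
E
```

```text
(no output)
```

View pics/jar.png

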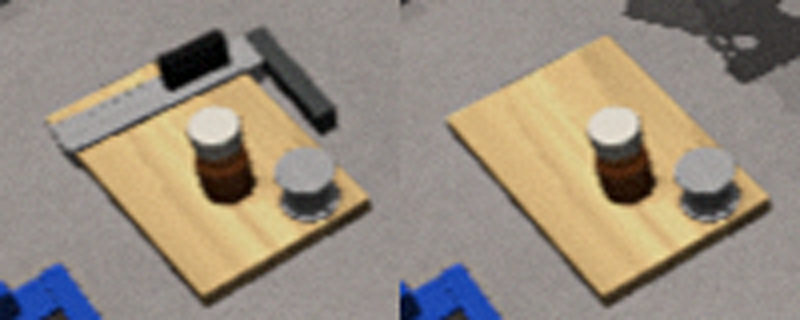

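```bash
python3 - <<'E'
from bench import robot
print(robot.hand_in())
E
```

```text
the job is handed in; nothing more can be done
None
```

I seated the 50 x 30 mm block in the pocket, laid the square against the plate's front edge and the block, and handed the job in at about 37 s. My force checks say it is flush, but my camera fits disagree by up to a degree.

**Block:** I chose it by fitting all three block sizes to both camera views; only 50 x 30 x 40 mm matched it, and the jaws closed at 30 mm. It went in without catching. Floor contact came at the expected tool height, and I pressed it to 9 N before letting go.

**Square:** I slid it until the stock met the front edge (about 8 N) and the blade met the block (about 5 N). After letting go I nudged it again with closed fingers, about 8 N on the stock and about 5 N on the rib. Pictures before and after the nudges were nearly identical, so it appears to have been seated already. The last pictures show no visible gap at either contact.

**Checks that disagreed:**
- **Yaw:** whole-outline fits put the square 0.7 to 1.0 degrees off the plate's axes, and single-edge fits gave 0.2 to 0.8 degrees. The tool's yaw matched the plate's to about 0.05 degrees at release. I trusted the contact forces, because shadows along the blade edge spoil those fits.
- **Stock position:** the same fits put the stock face about 1.5 mm inside the front edge, which is physically impossible.
- **Rib nudge:** the finger travelled about 1 mm at up to 5.7 N, with up to 3.6 N of lift. I took this as give in the arm, since the square showed no movement in the pictures.

**Other objects:** the wide and slim blocks, jar and spool stand as they did at the start in the scene pictures. The robot was clear of everything at hand-in.

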